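Put the brush back bristles-up in its counter holder

ROBOT

A 7-joint arm with a two-finger parallel gripper is mounted at the origin on the work surface. World frame = base frame: x ahead of the robot, y to its left, z up, the work surface at z = 0. Lengths are in m, angles in rad, forces in N, time in s.
With the tool pointing down it reaches from about 0.35 to 0.9 m from the base axis. Payload 8.1 kg.
Tool frame: the origin (TCP) lies between the finger pads; the fingertips stand 17 mm ahead of it and the grasp point (between the pads) lies 2 mm behind it; z points along the fingers, y is the direction in which the jaws open and shut (so a half turn about z gives the same grasp; the last joint's range is limited). The gripper opens to 92 mm and grips with 3 to 60 N. Pads are 19 mm wide; open, the fingers measure 130 mm over their backs; the gripper's body (75 mm by 190 mm) begins 47 mm behind the grasp point.
Start: joints at [0.999, 0.434, 0.025, 1.573, -0.012, 1.134, -0.075], TCP at [0.282, -0.558, 0.244] pointing down, gripper open.
Joint ranges: [-2.62, 2.62], [-0.44, 2.09], [-1.27, 1.32], [0.08, 2.57], [-1.32, 4.46], [0.12, 2], [-2.74, 2.74]. Speed limits (rad/s): [2.22, 2.22, 3.01, 3.01, 3.14, 3.14, 3.14].

INTERFACE

Orientations are given as a rotation vector (axis times angle).
In Python, from cell import arm gives the robot as it stands. The module is installed in compiled form; this text tells all that it offers.
- The arm moves only by the shell command python3 -m crank 'ROWS' [FORCE]. ROWS is JSON, a list of rows, each a list of 5 numbers: the opening, from 0 (shut) to 1 (fully open), then the shift along the world's x, y, z normalised to -1 to 1, where 1 is 40 cm, then the turn about the world's z normalised to -1 to 1, where 1 is 60 degrees. In form: [[fingers, tx, ty, tz, twist], ...]. A call has exactly 8 rows; each row shifts and turns the commanded pose from where the row before left it; what a row does not reach is not made up. A row lasts 1/12 s, in which the tool goes at most 41.7 mm and 7.16 degrees, less where a joint would pass 70% of its speed; a pose out of reach is approached as far as the arm can. A call with a number of a shift or a turn outside -1 to 1 is refused whole. A call with a gripper value outside its range is refused whole. The fingers move at their own pace and stop on an object; FORCE is the grip in N (left out, the last holds). Time passes only in rows, so rows that do not move let the fingers close, or fill a call up. It gives the time, the measured TCP pose, the force and the opening at its end, in the units of the state.
- arm.observe(): the state, without advancing time (a new reading comes with each control period).
- arm.get_image(name): name is "side" or "top" or "wrist"; returns the picture (480x640x3 uint8, red, green, blue); there is no depth.
- arm.get_calibration(name): a dict with "intrinsics" (3x3 intrinsics, pixels), "distortion" ([k1, k2, p1, p2, k3] as OpenCV has them; the pictures are not rectified), "extrinsics" (4x4, takes a point from camera to world coordinates). Camera axes: x right, y down, z forward; pixel columns grow to the right and rows downward; lengths in m; the calibration is good to about 2 mm. A picture is of the moment at which its call begins: read the wrist's pose just before it. get_calibration takes no time and is no camera call; for the wrist camera it gives the pose at the moment of the call.
- arm.sign_off(): hands the job in, once; it reports no verdict.
The state is a dict: "clock": time; "joints": joint angles; "dq": joint speeds; "joint_efforts": joint torques, N m; "position": TCP position; "ee_rot": TCP orientation; "force": force on the tool from outside, world axes, zero at the start; "ft_torque": the same for the moment, N m; "width": opening from 0.0 (shut) to 1.0 (fully open).
Only numpy, scipy, OpenCV 4.12 (cv2) and the standard library are available. Lean on these libraries where they do the work, as an engineer would, in place of code of your own. Each camera call takes 0.05 s, during which the arm holds its last target.

TASK

The blue-handled paint brush on the trade counter was put back the wrong way round, with its bristles down in the pocket of its sloping holder. Pull it out, turn it end for end and put it back in the same holder handle first, down to the bottom of the pocket and lying in the notched rest, bristles up, and let go. Leave the yellow brush and the red filling knife in the neighbouring holders undisturbed.

Things in the scene. Friction and masses are not known exactly. Their poses are not given: they have to be found in the camera images.
- brush_center (a point): Centre of the blue-handled round paint brush, 250 mm long, 120 g. z axis: along the brush, from handle end (z -125 mm, white band) to bristle tip (+125). Blue handle 28 mm thick to +32 (grip it at the centre), steel ferrule 29 mm thick to +72, then stiff bristles 30 mm thick. At the start the bristles are in the pocket. Round: its x and y axes do not matter.
- holder_a_pocket (a point): Floor of the pocket of the brush's fixed grey holder, on the line of the brush's axis. z axis: up the slope, out of the pocket, 40 deg above level, to the left (+y, turned 10-30 deg towards the robot). y: level, across. x: square to the slope, downward. Pocket mouth at z 45 mm; inside x -35 to +17, y -30 to +30; walls 5 mm. A board lies below at x +41. Brush fully home, either way round: centre at z 125, x and y 0.
- holder_a_notch (a point): Bottom of the holder's steel V-notch, which carries the upper part of the brush; same axes as the pocket. 222 mm up the slope from the pocket floor, 22 mm below the brush's axis line, bent from 12 mm round bar, 90 deg, open upward, 68 mm wide. Between pocket and notch the brush lies free. Slide the brush in about 5 mm above its resting line to clear it; friction may stop it sliding by itself.
- other_brush_center (a point): Centre of the yellow-handled brush, same shape and size as the blue one, correctly placed in a like holder, handle down and bristles up (z axis towards its bristles). Leave alone.
- knife_center (a point): Centre of the red-handled filling knife (250 mm long, handle 28 mm thick, steel blade 40 mm wide), correctly placed in the third holder, handle down and blade up (z axis towards the blade). Leave alone.
Mind the look-alikes: they are no part of the job. What is shaped like the part that bears brush_center but green or turquoise is not meant.

How it is judged:
By the outcome, as a careful person would: the job done as asked, in the order asked, and still so for the second after the job is handed in, with the robot touching nothing.
It also fails if it takes over 48 s, if anything falls off the work surface, if the arm or the gripper's body presses on something with over 40 N, if the wrist force passes 120 N, or if a joint passes its speed limit or range.

## Working session

There is one attempt and no reset: what is moved stays moved. The work goes in short steps, Python scripts to look and compute and a shell command to move; the robot and the scene stay as the last step left them, time stands still between calls to the robot, and variables do not carry over. Pictures are saved under pics/ and viewed, and the job is handed in when it is done.

```bash
mkdir -p pics; python3 - <<'E'
from cell import arm
import cv2,numpy as np
print(arm.observe())
for n in ["side","top","wrist"]:
    im=arm.get_image(n); cv2.imwrite(f"pics/{n}0.png",im[:,:,::-1])
    c=arm.get_calibration(n); print(n,np.round(c["intrinsics"],1).tolist(),np.round(c["distortion"],4),np.round(c["extrinsics"],3).tolist())
E
```

```text
{'clock': 0.0, 'joints': array([ 0.99941954,  0.43523641,  0.02494937,  1.57407988, -0.01157903,
        1.13401097, -0.07509005]), 'dq': array([ 0.00115481, -0.00051191,  0.00068914, -0.0005338 ,  0.00103354,
       -0.00039319,  0.00038412]), 'joint_efforts': array([ 2.91332990e-04, -6.67835069e+01,  9.85674933e-01, -3.14458787e+01,
       -6.04578923e-02,  4.27053741e-02,  1.60206027e-04]), 'position': array([ 0.28211164, -0.55716743,  0.24294301]), 'ee_rot': array([-3.05423874e+00, -7.29234931e-01,  8.11361010e-04]), 'force': array([-0.27344443,  0.89192694, -0.30305748]), 'ft_torque': array([-0.03243271, -0.0251897 , -0.02244191]), 'width': 1.0022556055914547}
side [[624.0, 0.0, 320.3], [0.0, 624.0, 232.2], [0.0, 0.0, 1.0]] [0.0015 0.     0.     0.     0.    ] [[-0.911, -0.217, 0.352, -0.071], [-0.413, 0.474, -0.777, 1.177], [0.002, -0.853, -0.522, 0.935], [0.0, 0.0, 0.0, 1.0]]
top [[474.9, 0.0, 320.1], [0.0, 474.9, 234.7], [0.0, 0.0, 1.0]] [-0.0326  0.      0.      0.      0.    ] [[-0.019, -0.999, 0.038, 0.425], [-1.0, 0.018, -0.008, -0.012], [0.007, -0.038, -0.999, 1.223], [0.0, 0.0, 0.0, 1.0]]
wrist [[351.2, 0.0, 318.0], [0.0, 351.2, 235.2], [0.0, 0.0, 1.0]] [-0.0412  0.      0.      0.      0.    ] [[0.451, -0.864, -0.225, 0.343], [-0.892, -0.437, -0.113, -0.526], [-0.001, 0.252, -0.968, 0.384], [0.0, 0.0, 0.0, 1.0]]
```

View pics/side0.png

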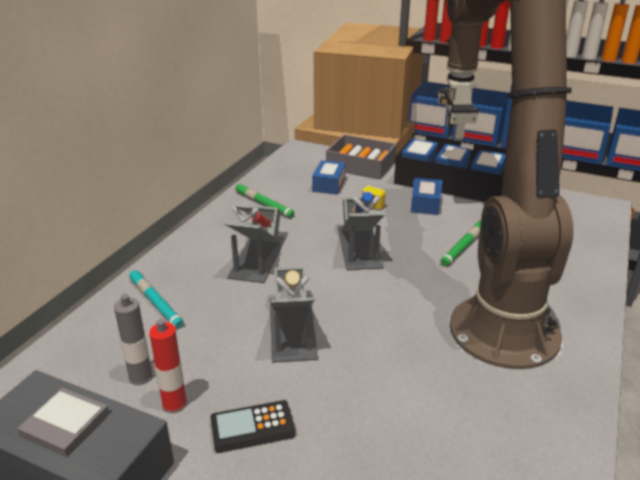

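View pics/top0.png

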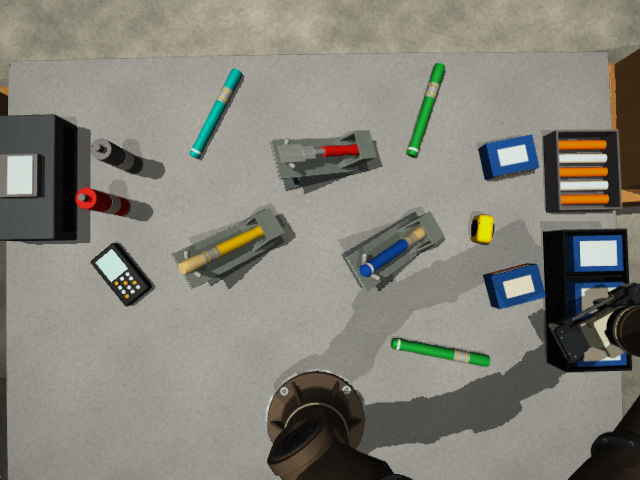

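```bash
python3 - <<'E'
import cv2
a=cv2.imread("pics/top0.png")[195:305,325:465]; b=cv2.imread("pics/side0.png")[180:280,320:420]
cv2.imwrite("pics/ct.png",cv2.resize(a,None,fx=5.5,fy=5.4,interpolation=cv2.INTER_CUBIC))
cv2.imwrite("pics/cs.png",cv2.resize(b,None,fx=6,fy=6,interpolation=cv2.INTER_CUBIC))
E
```

```text
(no output)
```

View pics/ct.png

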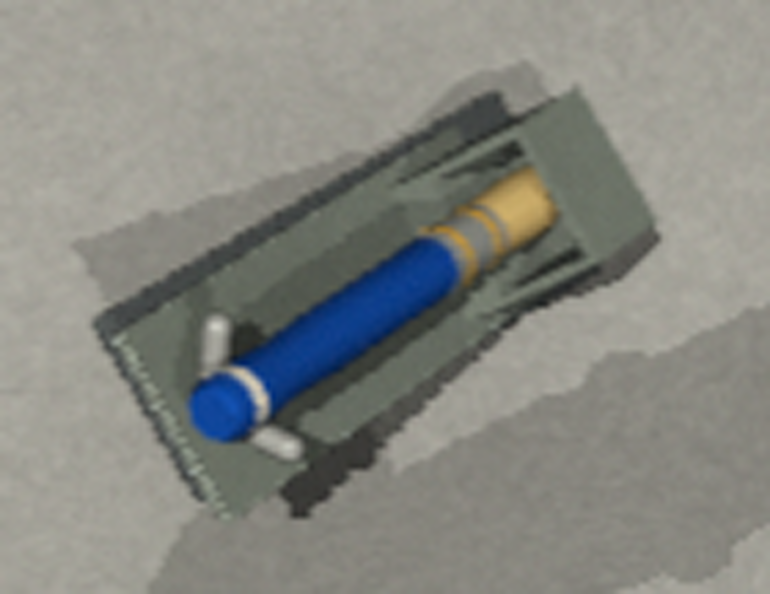

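View pics/cs.png

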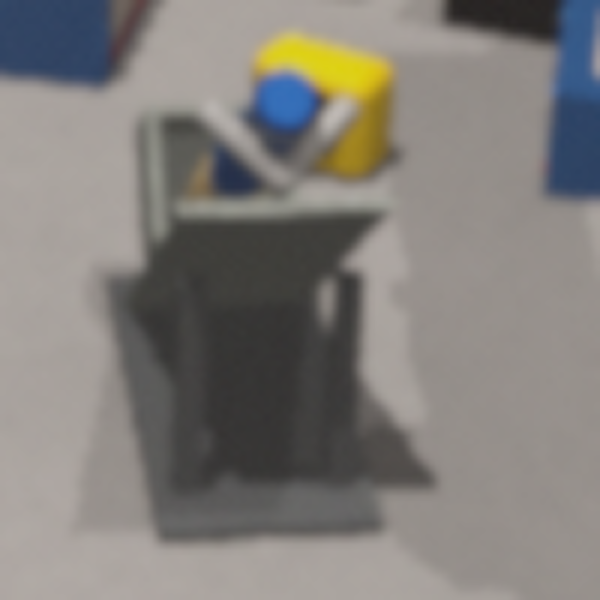

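```bash
cat > h.py <<'E'
from cell import arm
import cv2,numpy as np
def ray(n,uv,c=None):
    c=c or arm.get_calibration(n)
    p=cv2.undistortPoints(np.array([[uv]],float),np.array(c["intrinsics"]),np.array(c["distortion"]))[0,0]
    T=np.array(c["extrinsics"]); d=T[:3,:3]@[p[0],p[1],1]; return T[:3,3],d/np.linalg.norm(d)
def plane(n,uv,z,c=None):
    o,d=ray(n,uv,c); return o+d*(z-o[2])/d[2]
def tri(r1,r2):
    (o1,d1),(o2,d2)=r1,r2
    A=np.stack([d1,-d2],1); t=np.linalg.lstsq(A,o2-o1,rcond=None)[0]
    a,b=o1+d1*t[0],o2+d2*t[1]; return (a+b)/2,np.linalg.norm(a-b)
E
python3 - <<'E'
from h import *
E,g=tri(ray("side",(367.4,196.3)),ray("top",(364.2,269.6))); print("end",E,g)
im=cv2.imread("pics/top0.png"); h=cv2.cvtColor(im,cv2.COLOR_BGR2HSV)
m=((h[...,0]>100)&(h[...,0]<125)&(h[...,1]>170)).astype(np.uint8); m[:, :340]=0;m[:,440:]=0;m[:220]=0;m[300:]=0
y,x=np.nonzero(m); print(len(x),x.mean(),y.mean())
vx,vy,x0,y0=cv2.fitLine(np.stack([x,y],1).astype(np.float32),cv2.DIST_HUBER,0,.01,.01).ravel(); print(vx,vy)
# axis midline points
o,d1=ray("top",(x0,y0)); _,d2=ray("top",(x0+20*vx,y0+20*vy)); n=np.cross(d1,d2); n/=np.linalg.norm(n)
print("E off plane",n@(E-o))
# directions u with n.u=0, u.z=sin40
from scipy.optimize import brentq
e=np.radians(40)
f=lambda a:n@[np.cos(e)*np.cos(a),np.cos(e)*np.sin(a),np.sin(e)]
for lo in np.radians(np.arange(0,360,10)):
    if f(lo)*f(lo+.17453)<0:
        a=brentq(f,lo,lo+.17453); print("az",np.degrees(a))
        u=np.array([np.cos(e)*np.cos(a),np.cos(e)*np.sin(a),np.sin(e)])
        if u[1]>0:
            K=np.array(arm.get_calibration("top")["intrinsics"]);T=np.linalg.inv(arm.get_calibration("top")["extrinsics"])
            for s,nm in [(0,"end"),(125,"ctr"),(157,"ferr"),(205,"mouth"),(250,"floor")]:
                p=E-u*s/1000; q=K@(T[:3,:3]@p+T[:3,3]); print(nm,p,q[:2]/q[2], ((q[:2]/q[2]-[325,195])*[5.5,5.4]))
E
```

```text
end [ 0.38624114 -0.11377781  0.20593611] 0.0016984980617313745
571 384.1015761821366 257.16987740805604
0.8249934 -0.5651424
E off plane -0.001296264499690461
az 118.92649461504448
end [ 0.38624114 -0.11377781  0.20593611] [364.37718744 269.98293373] [216.57453091 404.90784214]
ctr [ 0.43255687 -0.197587    0.12558766] [396.63550232 247.97849422] [393.99526277 286.08386881]
ferr [ 0.4444137  -0.21904215  0.10501845] [404.12759264 242.8678972 ] [435.20175953 258.48664486]
mouth [ 0.46219894 -0.25122487  0.07416465] [414.84918314 235.55435368] [494.17050729 218.99350988]
floor [ 0.4788726  -0.28139618  0.04523921] [424.3771322  229.05503159] [546.57422711 183.89717057]
az 307.3657801152357
```

```bash
python3 -m crank '[[1,0.0236,0.0562,0.009,0.0958],[1,0.0236,0.0562,0.009,0.0958],[1,0.0236,0.0562,0.009,0.0958],[1,0.0236,0.0562,0.009,0.0958],[1,0.0236,0.0562,0.009,0.0958],[1,0.0236,0.0562,0.009,0.0958],[1,0.0236,0.0562,0.009,0.0958],[1,0.0236,0.0562,0.009,0.0958]]'
python3 -m crank '[[1,0.0236,0.0562,0.009,0.0958],[1,0.0236,0.0562,0.009,0.0958],[1,0.0236,0.0562,0.009,0.0958],[1,0.0236,0.0562,0.009,0.0958],[1,0.0236,0.0562,0.009,0.0958],[1,0.0236,0.0562,0.009,0.0958],[1,0.0236,0.0562,0.009,0.0958],[1,0.0236,0.0562,0.009,0.0958]]'
cat > st.py <<'E'
from h import *
import sys
s=arm.observe(); r=s["ee_rot"]; R=cv2.Rodrigues(np.array(r))[0]
print("t",round(s["clock"],2),"p",np.round(s["position"],4),"yaz",round(np.degrees(np.arctan2(R[1,1],R[0,1])),1),"tilt",np.round(R[:,2],3),"w",round(s["width"]*92,1),"F",np.round(s["force"],1),"j",np.round(s["joints"],2))
for a in sys.argv[1:]:
    n,f=a.split("="); cv2.imwrite("pics/"+f+".png",arm.get_image(n)[:,:,::-1])
    np.save("pics/"+f+".npy",np.array(arm.get_calibration(n)["extrinsics"]))
E
python3 st.py wrist=w1
```

```text
clock: 0.82
position: [0.358, -0.3765, 0.2726]
ee_rot: [-2.523, -1.871, 0.0]
force: [-0.1, 0.0, -0.6]
width: 0.999
clock: 1.48
position: [0.4335, -0.1967, 0.3014]
ee_rot: [-1.592, -2.708, 0.0]
force: [0.1, 0.1, -0.2]
width: 0.998
t 1.48 p [ 0.4335 -0.1967  0.3014] yaz 29.1 tilt [-0. -0. -1.] w 91.9 F [ 0.1  0.1 -0.2] j [ 0.7   0.18 -0.45  1.8   0.09  1.18  0.73]
```

View pics/w1.png

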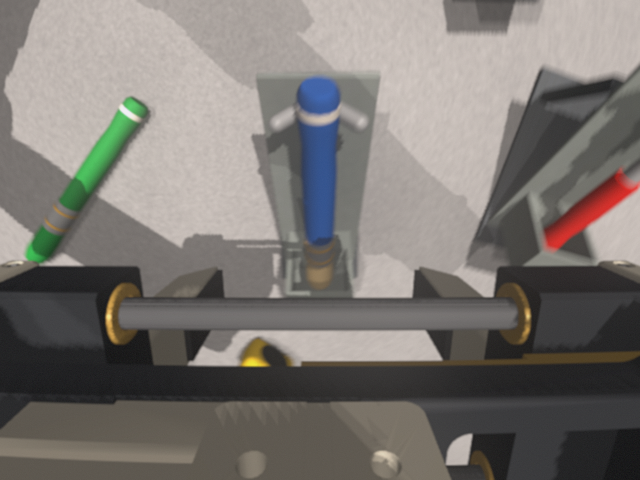

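```bash
python3 - <<'E'
from h import *
def mid(f,n,T,box,thr=150):
    im=cv2.imread(f); h=cv2.cvtColor(im,cv2.COLOR_BGR2HSV)
    m=((h[...,0]>100)&(h[...,0]<125)&(h[...,1]>thr)).astype(np.uint8)
    k=np.zeros_like(m); k[box[1]:box[3],box[0]:box[2]]=1; return m*k
c=arm.get_calibration("wrist"); c=dict(c); c["extrinsics"]=np.load("pics/w1.npy")
m=mid("pics/w1.png","wrist",None,(280,130,350,236))
rows=[(y,np.nonzero(m[y])[0]) for y in range(135,232)]
P=np.array([[ (x.min()+x.max())/2,y] for y,x in rows if len(x)>5])
a,b=np.polyfit(P[:,1],P[:,0],1); print("wrist mid x at y=135,230",a*135+b,a*230+b,[len(rows[i][1]) for i in (0,50,90)])
o1,r1=ray("wrist",(a*135+b,135),c); _,r2=ray("wrist",(a*230+b,230),c); n1=np.cross(r1,r2); n1/=np.linalg.norm(n1)
m=mid("pics/top0.png","top",None,(340,220,440,300)); 
cv2.imwrite("pics/m.png",m*255)
cn=max(cv2.findContours(m,0,1)[0],key=cv2.contourArea); print(cv2.minAreaRect(cn))
# perpendicular-bisected midline in rotated frame
rc=cv2.minAreaRect(cn)
y,x=np.nonzero(m); q=np.stack([x,y],1)-[384,257.2]; v=np.array([.825,-.565]);w=np.array([.565,.825])
s=q@v;t=q@w; S=[];M=[]
for k in range(-14,19,1):
    tt=t[abs(s-k)<1.2]; S.append(k);M.append((tt.max()+tt.min())/2)
aa,bb=np.polyfit(S,M,1); print("slope",aa,bb)
pa=np.array([384,257.2])+(-14)*v+(aa*-14+bb)*w; pb=np.array([384,257.2])+18*v+(aa*18+bb)*w
o2,q1=ray("top",pa);_,q2=ray("top",pb); n2=np.cross(q1,q2);n2/=np.linalg.norm(n2)
u=np.cross(n1,n2);u/=np.linalg.norm(u); u*=np.sign(u[1]); print("stereo dir az",np.degrees(np.arctan2(u[1],u[0])),"el",np.degrees(np.arcsin(u[2])))
from scipy.optimize import brentq
for n in (n1,n2):
    e=np.radians(40);f=lambda a:n@[np.cos(e)*np.cos(a),np.cos(e)*np.sin(a),np.sin(e)]
    try: print("az",np.degrees(brentq(f,1.7,2.4)))
    except Exception as ex: print(ex)
for E in ([ .3862,-.1138,.2059],[.4326,-.1976,.1256]):
    print("offplanes mm",1e3*n1@(E-o1),1e3*n2@(E-o2), n1,n2)
# length along: handle/ferrule boundary in wrist
for u_,v_ in [(319,78),(319.5,242)]: print(ray("wrist",(u_,v_),c))
E
```

```text
wrist mid x at y=135,230 322.08257942352196 321.78651641068797 [15, 19, 15]
((388.3845520019531, 254.07688903808594), (12.203404426574707, 43.26661682128906), 56.3099365234375)
slope 0.0021983622994652223 -0.0027300579322545463
stereo dir az 120.23387364780355 el 29.10994876269209
az 120.45642620904542
az 118.81858154778111
offplanes mm 8.227455568523258 -1.0396109306905856 [-0.86772767 -0.49684947 -0.01375845] [-0.83528617 -0.54288681  0.08701106]
offplanes mm 10.705680712147307 -1.2899628425405751 [-0.86772767 -0.49684947 -0.01375845] [-0.83528617 -0.54288681  0.08701106]
(array([ 0.40283017, -0.13287032,  0.44372325]), array([-0.07994108,  0.14978993, -0.9854808 ]))
(array([ 0.40283017, -0.13287032,  0.44372325]), array([ 0.13985531, -0.2304635 , -0.96297823]))
```

```bash
python3 - <<'E'
from h import *
from scipy.optimize import brentq
c=dict(arm.get_calibration("wrist")); c["extrinsics"]=np.load("pics/w1.npy")
im=cv2.imread("pics/w1.png").astype(int); m=(im[...,0]-im[...,2]>40)
P=[]
for y in range(130,232):
    x=np.nonzero(m[y,280:360])[0]+280; P.append([(x.min()+x.max())/2,y,len(x)])
P=np.array(P); print(P[::20])
a,b=np.polyfit(P[:,1],P[:,0],1)
o1,r1=ray("wrist",(a*130+b,130),c); _,r2=ray("wrist",(a*230+b,230),c); n1=np.cross(r1,r2); n1/=np.linalg.norm(n1)
im=cv2.imread("pics/top0.png").astype(int); m=(im[...,0]-im[...,2]>40); k=np.zeros_like(m);k[220:300,340:440]=1;m&=k
y,x=np.nonzero(m); q=np.stack([x,y],1)-[384,257.2]; v=np.array([.825,-.565]);w=np.array([.565,.825])
s=q@v;t=q@w; S=[];M=[]
for kk in range(-12,20):
    tt=t[abs(s-kk)<1.2]; S.append(kk);M.append((tt.max()+tt.min())/2)
aa,bb=np.polyfit(S,M,1); print(aa,bb,s.min(),s.max())
pa=np.array([384,257.2])-12*v+(aa*-12+bb)*w; pb=np.array([384,257.2])+18*v+(aa*18+bb)*w
o2,q1=ray("top",pa);_,q2=ray("top",pb); n2=np.cross(q1,q2);n2/=np.linalg.norm(n2)
for n in (n1,n2):
    e=np.radians(40);f=lambda a:n@[np.cos(e)*np.cos(a),np.cos(e)*np.sin(a),np.sin(e)]
    print("az",np.degrees(brentq(f,1.7,2.4)))
for E in ([ .3862,-.1138,.2059],[.4326,-.1976,.1256]):
    print("offplanes mm",1e3*n1@(E-o1),1e3*n2@(E-o2))
print(n1,n2)
# ferrule boundary in wrist vs prediction
K=np.array(c["intrinsics"]);T=np.linalg.inv(c["extrinsics"])
for p in ([ .38624,-.11378,.20594],[.4325,-.1976,.1256],[.4444,-.2190,.1050]):
    q=K@(T[:3,:3]@p+T[:3,3]); print(q[:2]/q[2])
E
python3 -c "
import cv2
cv2.imwrite('pics/cw.png',cv2.resize(cv2.imread('pics/w1.png')[60:300,240:400],None,fx=2.5,fy=2.5,interpolation=2))"
```

```text
[[318.5 130.   36. ]
 [319.5 150.   32. ]
 [319.5 170.   32. ]
 [319.  190.   31. ]
 [319.5 210.   28. ]
 [319.5 230.   26. ]]
-0.00021719208211145788 0.02997892228739929 -28.727000000000004 27.56299999999999
az 120.2349824109754
az 118.93906318488052
offplanes mm 6.258628417377064 -1.2281949859045227
offplanes mm 8.36743382871265 -1.2783747135015773
[-0.86638275 -0.49934717 -0.00577425] [-0.83396458 -0.54486173  0.08734292]
[309.36466903 104.02249997]
[310.17237116 223.19467395]
[310.38299644 242.58639515]
```

View pics/cw.png

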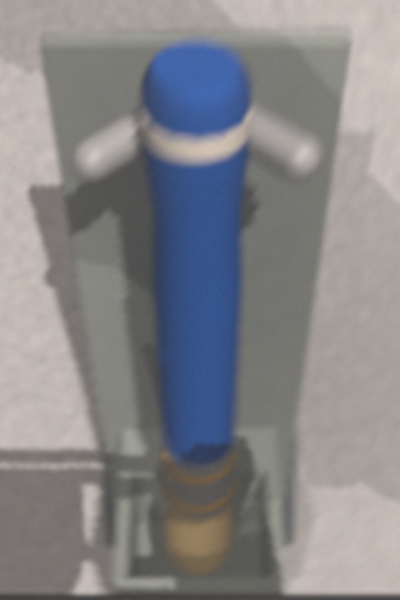

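```bash
sed -i 's/^    n,f=.*/    n,f=a.split("="); T=np.array(arm.get_calibration(n)["extrinsics"]); cv2.imwrite("pics\/"+f+".png",arm.get_image(n)[:,:,::-1])/; s/^    np.save.*/    np.save("pics\/"+f+".npy",T)/' st.py
python3 st.py wrist=w2 top=t2; python3 - <<'E'
from h import *
a=np.load("pics/w1.npy");b=np.load("pics/w2.npy");print(np.round(a,4),np.round(b-a,4))
T=np.array(arm.get_calibration("top")["extrinsics"]);print(np.load("pics/t2.npy")-T)
im=cv2.imread("pics/w2.png").astype(int); m=(im[...,0]-im[...,2]>40)
for y in (130,180,230): x=np.nonzero(m[y,280:360])[0]+280; print((x.min()+x.max())/2)
E
```

```text
t 1.53 p [ 0.4359 -0.1917  0.3024] yaz 29.9 tilt [ 0.002  0.002 -1.   ] w 91.7 F [1.6 3.7 1.3] j [ 0.7   0.18 -0.46  1.8   0.08  1.18  0.74]
[[ 0.8676  0.4808  0.1268  0.4028]
 [ 0.4973 -0.8402 -0.2165 -0.1329]
 [ 0.0024  0.2508 -0.968   0.4437]
 [ 0.      0.      0.      1.    ]] [[0. 0. 0. 0.]
 [0. 0. 0. 0.]
 [0. 0. 0. 0.]
 [0. 0. 0. 0.]]
[[0. 0. 0. 0.]
 [0. 0. 0. 0.]
 [0. 0. 0. 0.]
 [0. 0. 0. 0.]]
312.0
312.0
312.0
```

View pics/t2.png

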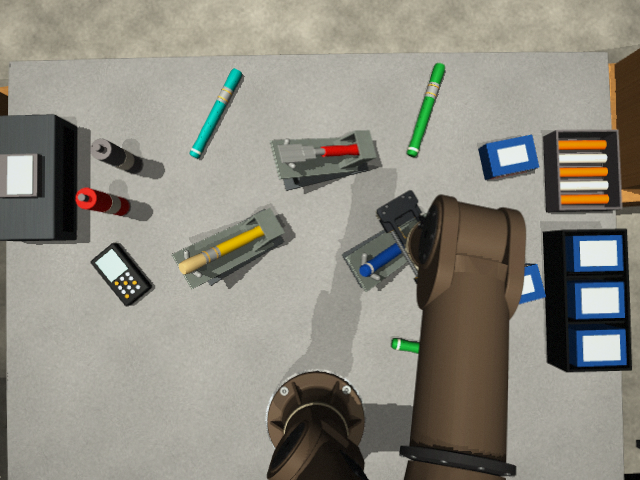

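```bash
python3 -m crank '[[1,0,0,-0.07,0],[1,0,0,-0.07,0],[1,0,0,0,0],[1,0,0,0,0],[1,0,0,0,0],[1,0,0,0,0],[1,0,0,0,0],[1,0,0,0,0]]'
python3 st.py wrist=w3; python3 - <<'E'
from h import *
from scipy.optimize import brentq
print(np.round(np.array(arm.get_calibration("wrist")["extrinsics"])-np.load("pics/w3.npy"),4))
c=dict(arm.get_calibration("wrist")); c["extrinsics"]=np.load("pics/w3.npy")
K=np.array(c["intrinsics"]);T=np.linalg.inv(c["extrinsics"])
for p in ([ .38624,-.11378,.20594],[.4325,-.1976,.1256],[.4444,-.2190,.1050]):
    q=K@(T[:3,:3]@p+T[:3,3]); print(q[:2]/q[2])
E
```

```text
clock: 2.3
position: [0.4339, -0.1982, 0.2464]
ee_rot: [1.598, 2.703, 0.0]
force: [-1.0, 0.6, -0.3]
width: 0.998
t 2.3 p [ 0.4339 -0.1982  0.2464] yaz 28.8 tilt [ 0.002 -0.001 -1.   ] w 91.8 F [-1.   0.6 -0.3] j [ 0.7   0.23 -0.45  1.89  0.12  1.05  0.7 ]
[[-0.0001  0.0002 -0.0003 -0.0001]
 [ 0.0001  0.      0.0002  0.0001]
 [-0.0002 -0.0003 -0.0001 -0.0002]
 [ 0.      0.      0.      0.    ]]
[313.55333029  80.49254057]
[315.42229685 232.80768808]
[315.78692359 254.91858599]
```

View pics/w3.png

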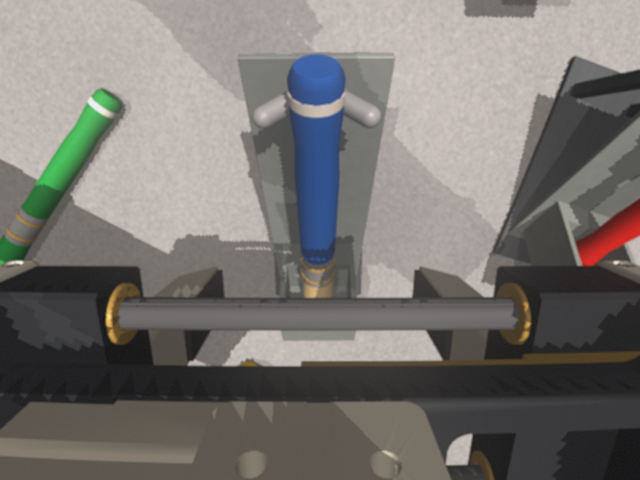

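```bash
python3 - <<'E'
from h import *
c=dict(arm.get_calibration("wrist")); c["extrinsics"]=np.load("pics/w3.npy")
print("TW",tri(ray("top",(364.2,269.6)),ray("wrist",(316,72),c)),"SW",tri(ray("side",(367.4,196.3)),ray("wrist",(316,72),c)))
# ferrule/handle boundary silhouette midpoint: top crop (443,262), wrist (318,258)
P=tri(ray("top",(325+443/5.5-.4,195+262/5.4-.4)),ray("wrist",(318,258),c));print("ferr",P)
E=tri(ray("top",(364.2,269.6)),ray("wrist",(316,72),c))[0]
d=E-P[0];print(np.linalg.norm(d),np.degrees(np.arctan2(d[1],d[0])),np.degrees(np.arcsin(d[2]/np.linalg.norm(d))))
E
```

```text
TW (array([ 0.38717095, -0.11191344,  0.22255202]), np.float64(0.0009811682615171976)) SW (array([ 0.38471172, -0.10994595,  0.20818258]), np.float64(0.0013655817387639916))
ferr (array([ 0.4443955 , -0.21791923,  0.11825625]), np.float64(0.003001707035150027))
0.1593407756533906 118.36127252663556 40.88518563135889
```

```bash
python3 -m crank '[[1,0,0.005,-0.09,0],[1,0,0,-0.09,0],[1,0,0,-0.09,0],[1,0,0,-0.022,0],[1,0,0,0,0],[1,0,0,0,0],[0.2,0,0,0,0],[0.2,0,0,0,0]]' 25
python3 st.py
```

```text
clock: 3.02
position: [0.4348, -0.1964, 0.1305]
ee_rot: [1.597, 2.701, 0.001]
force: [0.1, -0.4, 0.4]
width: 0.897
t 3.02 p [ 0.4348 -0.1964  0.1305] yaz 28.8 tilt [ 0.003 -0.001 -1.   ] w 82.5 F [ 0.1 -0.4  0.4] j [ 0.65  0.37 -0.42  2.04  0.22  0.77  0.6 ]
```

```bash
python3 -m crank '[[0,0,0,0,0],[0,0,0,0,0],[0,0,0,0,0],[0,0,0,0,0],[0,0,0,0,0],[0,0,0,0,0],[0,0,0,0,0],[0,0,0,0,0]]' 25
python3 st.py side=s4 wrist=w4
```

```text
clock: 3.68
position: [0.4334, -0.1959, 0.1285]
ee_rot: [-1.599, -2.704, -0.0]
force: [-1.1, -0.3, 0.6]
width: 0.318
t 3.68 p [ 0.4334 -0.1959  0.1285] yaz 28.8 tilt [-0.  0. -1.] w 29.2 F [-1.1 -0.3  0.6] j [ 0.65  0.37 -0.42  2.04  0.22  0.77  0.6 ]
```

View pics/w4.png

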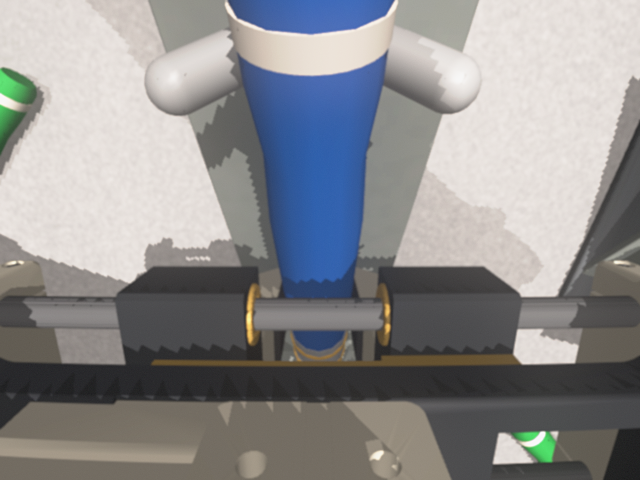

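View pics/s4.png

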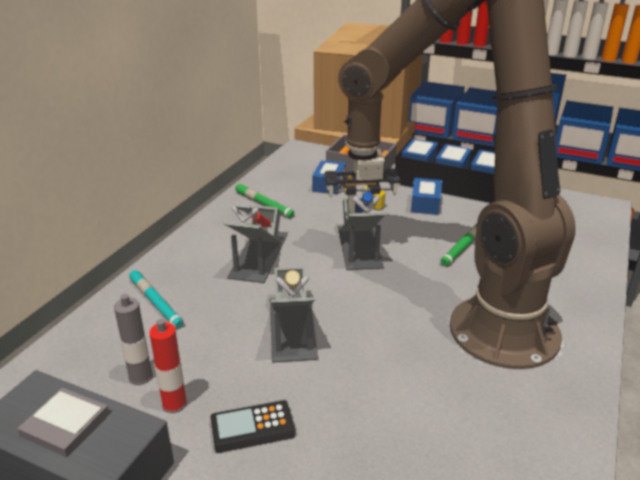

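```bash
python3 -m crank '[[0,0.005,-0.009,0.012,0],[0,0.005,-0.009,0.012,0],[0,-0.0138,0.0252,0.0241,0],[0,-0.0138,0.0252,0.0241,0],[0,-0.0138,0.0252,0.0241,0],[0,-0.0138,0.0252,0.0241,0],[0,0,0,0.08,0],[0,0,0,0.08,0]]' 25
python3 st.py side=s5 wrist=w5
```

```text
clock: 4.45
position: [0.4144, -0.162, 0.2415]
ee_rot: [-1.596, -2.703, -0.0]
force: [1.0, -1.0, 0.3]
width: 0.295
t 4.45 p [ 0.4144 -0.162   0.2415] yaz 28.9 tilt [-0.002  0.001 -1.   ] w 27.1 F [ 1.  -1.   0.3] j [ 0.67  0.19 -0.48  1.96  0.1   1.02  0.65]
```

View pics/s5.png

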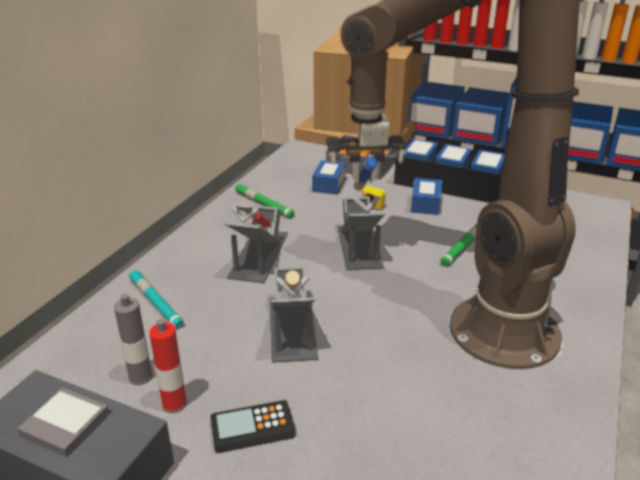

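```bash
python3 -m crank '[[0,-0.0131,0.0563,0.022,0.115],[0,-0.0131,0.0563,0.022,0.115],[0,-0.0131,0.0563,0.022,0.115],[0,-0.0131,0.0563,0.022,0.115],[0,-0.0131,0.0563,0.022,0.115],[0,-0.0131,0.0563,0.022,0.115],[0,-0.0131,0.0563,0.022,0.115],[0,-0.0131,0.0563,0.022,0.115]]' 25
python3 st.py
python3 -m crank '[[0,-0.022,0.0594,0,0.115],[0,-0.022,0.0594,0,0.115],[0,-0.022,0.0594,0,0.115],[0,-0.022,0.0594,0,0.115],[0,-0.022,0.0594,0,0.115],[0,-0.022,0.0594,0,0.115],[0,-0.022,0.0594,0,0.115],[0,-0.022,0.0594,0,0.115]]' 25
python3 st.py
```

```text
clock: 5.22
position: [0.3731, 0.0183, 0.3115]
ee_rot: [0.155, 3.138, 0.0]
force: [0.8, -0.9, -1.5]
width: 0.298
t 5.22 p [0.3731 0.0183 0.3115] yaz 84.4 tilt [ 0.  0. -1.] w 27.4 F [ 0.8 -0.9 -1.5] j [ 0.55  0.   -0.72  1.97  0.    1.18  1.3 ]
clock: 5.88
position: [0.3026, 0.2085, 0.3112]
ee_rot: [-1.316, 2.852, -0.0]
force: [0.3, 0.0, -0.3]
width: 0.302
t 5.88 p [0.3026 0.2085 0.3112] yaz 139.5 tilt [ 0.001  0.    -1.   ] w 27.8 F [ 0.3  0.  -0.3] j [ 0.28  0.   -0.98  1.97  0.    1.17  1.73]
```

```bash
python3 -m crank '[[0,-0.025,0.0375,0,0.115],[0,-0.025,0.0375,0,0.115],[0,-0.025,0.0375,0,0.115],[0,-0.025,0.0375,0,0.115],[0,-0.025,0.0375,0,0.115],[0,-0.025,0.0375,0,0.115],[0,-0.025,0.0375,0,0.115],[0,-0.025,0.0375,0,0.115]]' 25
python3 st.py side=s6 top=t6
```

```text
clock: 6.55
position: [0.2227, 0.3281, 0.3111]
ee_rot: [-2.488, 1.918, 0.0]
force: [0.3, 0.1, -0.6]
width: 0.301
t 6.55 p [0.2227 0.3281 0.3111] yaz -165.3 tilt [ 0.  0. -1.] w 27.7 F [ 0.3  0.1 -0.6] j [ 0.02  0.12 -1.19  1.91  0.12  1.19  2.18]
```

View pics/s6.png

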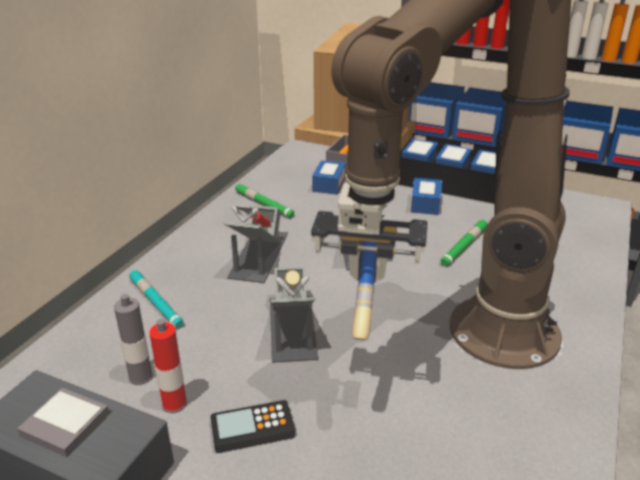

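View pics/t6.png

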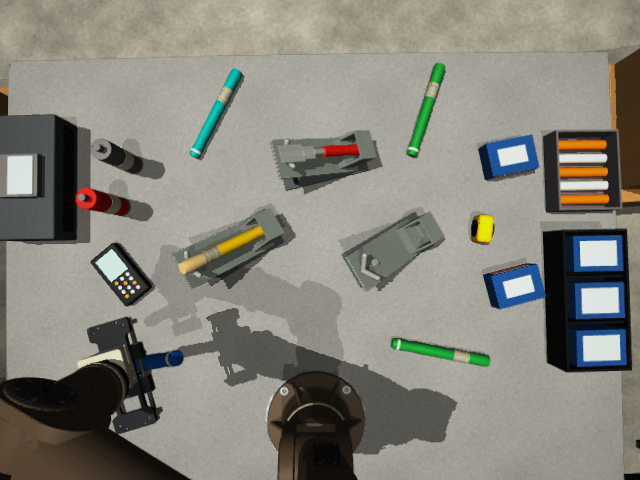

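```bash
python3 -m crank '[[0,0,0,-0.085,0],[0,0,0,-0.085,0],[0,0,0,-0.085,0],[0,0,0,-0.085,0],[0,0,0,-0.085,0],[0,0,0,-0.06,0],[0,0,0,0,0],[0,0,0,0,0]]' 10
python3 st.py
python3 -m crank '[[0,0,0,0,0],[0,0,0,-0.025,0],[0,0,0,-0.025,0],[0,0,0,-0.025,0],[0,0,0,-0.025,0],[0,0,0,-0.025,0],[0,0,0,-0.025,0],[0,0,0,-0.025,0]]' 3
python3 st.py side=s7
```

```text
clock: 7.32
position: [0.2227, 0.3268, 0.1168]
ee_rot: [2.48, -1.924, -0.001]
force: [-0.1, -0.5, -0.1]
width: 0.301
t 7.32 p [0.2227 0.3268 0.1168] yaz -165.6 tilt [-0.002 -0.002 -1.   ] w 27.7 F [-0.1 -0.5 -0.1] j [-0.31  0.42 -0.99  2.2   0.5   0.78  1.76]
clock: 7.98
position: [0.2245, 0.3288, 0.0486]
ee_rot: [-2.477, 1.925, -0.001]
force: [-1.0, 0.0, -0.9]
width: 0.304
t 7.98 p [0.2245 0.3288 0.0486] yaz -165.7 tilt [ 0.003  0.003 -1.   ] w 28.0 F [-1.   0.  -0.9] j [-0.45  0.52 -0.84  2.26  0.69  0.62  1.58]
```

View pics/s7.png

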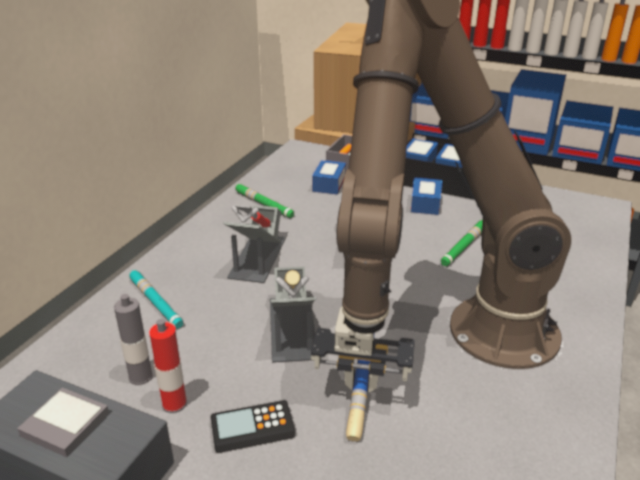

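```bash
python3 -m crank '[[0,0,0,-0.0165,0],[0,0,0,-0.0165,0],[0,0,0,-0.0165,0],[0,0,0,-0.0165,0],[0,0,0,0,0],[0,0,0,0,0],[1,0,0,0,0],[1,0,0,0,0]]' 3
python3 st.py side=s8
python3 -m crank '[[1,0,0,0,0],[1,0,0,0,0],[1,0,0,0.01,0],[1,0,0,0.05,0],[1,0,0,0.08,0],[1,0,0,0.08,0],[1,0,0,0.08,0],[1,0,0,0,0]]'
python3 st.py side=s9 wrist=w9
```

```text
clock: 8.7
position: [0.223, 0.3277, 0.0209]
ee_rot: [-2.483, 1.925, 0.0]
force: [0.4, -0.5, 0.7]
width: 0.405
t 8.7 p [0.223  0.3277 0.0209] yaz -165.6 tilt [ 0.  0. -1.] w 37.3 F [ 0.4 -0.5  0.7] j [-0.51  0.57 -0.77  2.29  0.78  0.57  1.5 ]
clock: 9.42
position: [0.2236, 0.3299, 0.1453]
ee_rot: [-2.478, 1.921, 0.0]
force: [-0.4, 1.3, -0.1]
width: 0.99
t 9.42 p [0.2236 0.3299 0.1453] yaz -165.6 tilt [ 0.004  0.005 -1.   ] w 91.1 F [-0.4  1.3 -0.1] j [-0.26  0.37 -1.04  2.16  0.44  0.83  1.82]
```

View pics/s9.png

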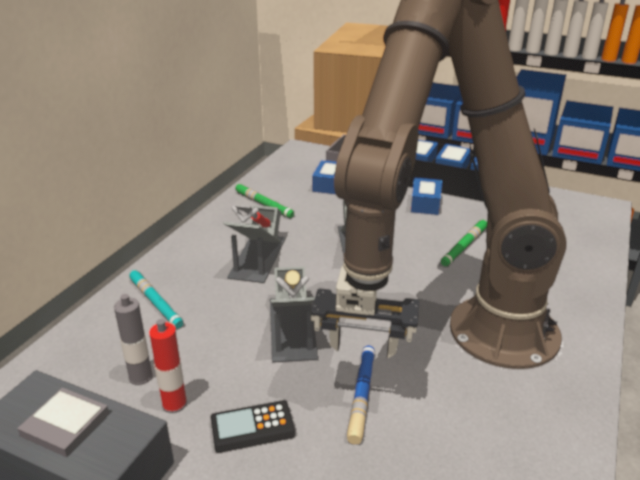

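View pics/w9.png

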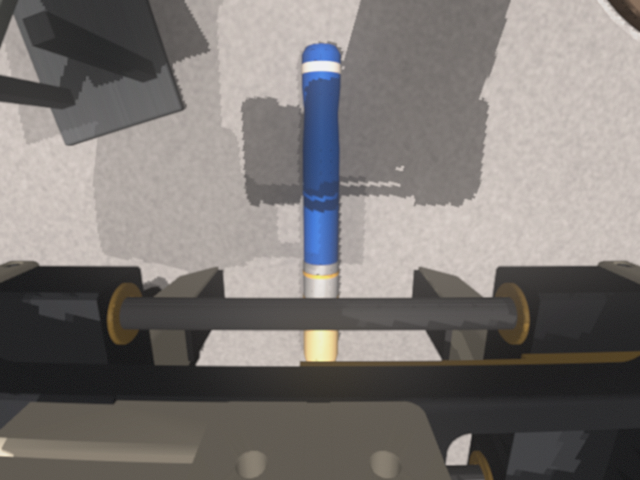

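```bash
for i in 1 ; do python3 -m crank '[[1,0,0,0,-0.119],[1,0,0,0,-0.119],[1,0,0,0,-0.119],[1,0,0,0,-0.119],[1,0,0,0,-0.119],[1,0,0,0,-0.119],[1,0,0,0,-0.119],[1,0,0,0,-0.119]]'; done
python3 -m crank '[[1,0,0,0,-0.119],[1,0,0,0,-0.119],[1,0,0,0,-0.119],[1,0,0,0,-0.119],[1,0,0,0,-0.119],[1,0,0,0,-0.119],[1,0,0,0,-0.119],[1,0,0,0,-0.119]]'
python3 -m crank '[[1,0,0,0,-0.119],[1,0,0,0,-0.119],[1,0,0,0,-0.119],[1,0,0,0,-0.119],[1,0,0,0,-0.119],[1,0,0,0,-0.119],[1,0,0,0,-0.119],[1,0,0,0,-0.119]]'
python3 st.py
python3 -m crank '[[1,0,0,0,-0.115],[1,0,0,0,-0.028],[1,0,0,0,0],[1,0,0,0,0],[1,0,0,0,0],[1,0,0,0,0],[1,0,0,0,0],[1,0,0,0,0]]'
python3 st.py wrist=w10
```

```text
clock: 10.18
position: [0.2225, 0.3265, 0.1396]
ee_rot: [1.251, -2.88, 0.002]
force: [-0.4, -0.1, 0.1]
width: 0.996
clock: 10.85
position: [0.2225, 0.3265, 0.1396]
ee_rot: [-0.278, -3.128, 0.004]
force: [-0.2, 0.0, -0.9]
width: 1.002
clock: 11.52
position: [0.2226, 0.3265, 0.1396]
ee_rot: [1.74, 2.615, -0.004]
force: [0.0, 0.4, -0.1]
width: 1.003
t 11.52 p [0.2226 0.3265 0.1396] yaz 22.7 tilt [-0.001 -0.002 -1.   ] w 92.3 F [ 0.   0.4 -0.1] j [-0.8   0.23 -0.36  2.2   0.12  0.73 -0.84]
clock: 12.18
position: [0.223, 0.3274, 0.1406]
ee_rot: [1.923, 2.484, -0.0]
force: [-0.3, -0.7, -0.1]
width: 1.002
t 12.18 p [0.223  0.3274 0.1406] yaz 14.5 tilt [-0. -0. -1.] w 92.2 F [-0.3 -0.7 -0.1] j [-0.82  0.23 -0.33  2.2   0.11  0.73 -0.98]
```

View pics/w10.png

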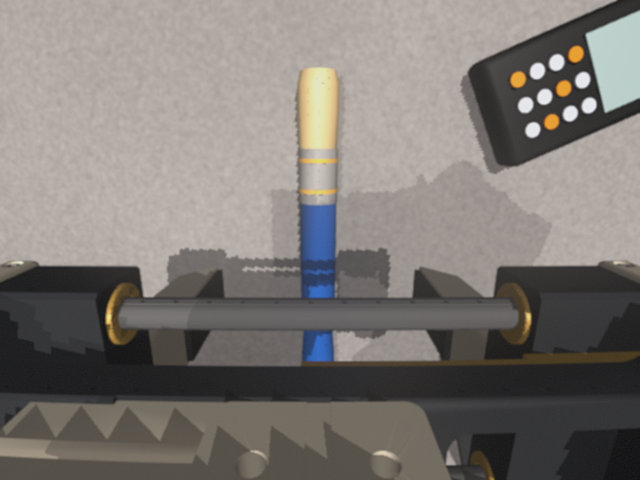

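Brush flat under the gripper: bristle tip (318,70), ferrule/handle edge (318,204). Measure its centre.

```bash
python3 - <<'E'
from h import *
c=dict(arm.get_calibration("wrist")); c["extrinsics"]=np.load("pics/w10.npy")
t=plane("wrist",(318,70),.022,c);f=plane("wrist",(318,204),.029,c);print(t,f,np.linalg.norm(t-f))
d=(t-f)[:2];d/=np.linalg.norm(d);print("az",np.degrees(np.arctan2(d[1],d[0])))
C=f[:2]-.032*d;print("centre",C,"s20",C+.02*d,"s at tcp",d@(np.array([.223,.3274])-C))
print(np.cross(d,np.array([.223,.3274])-C))
E
```

```text
[0.1944848  0.44135931 0.022     ] [0.21747003 0.35225627 0.029     ] 0.09228581925573753
az 104.46480450651393
centre [0.22546316 0.32127063] s20 [0.22046745 0.34063666] s at tcp 0.006550336358327522
0.0008540512411000854<stdin>:6: DeprecationWarning: Arrays of 2-dimensional vectors are deprecated. Use arrays of 3-dimensional vectors instead. (deprecated in NumPy 2.0)
```

```bash
python3 -m crank '[[1,-0.006,0.033,-0.07,0],[1,0,0,-0.08,0],[1,0,0,-0.08,0],[0.5,0,0,-0.067,0],[0.3,0,0,0,0],[0,0,0,0,0],[0,0,0,0,0],[0,0,0,0,0]]' 3
python3 st.py
python3 -m crank '[[0,0,0,0,0],[0,0,0,0,0],[0,0,0,0,0],[0,0,0,0,0],[0,0,0,0.025,0],[0,0,0,0.025,0],[0,0,0,0.025,0],[0,0,0,0.0,0]]' 3
python3 st.py side=s11 wrist=w11
```

```text
clock: 12.9
position: [0.2208, 0.3409, 0.0225]
ee_rot: [-1.924, -2.484, -0.001]
force: [-0.1, -0.8, -0.5]
width: 0.683
t 12.9 p [0.2208 0.3409 0.0225] yaz 14.5 tilt [ 0.001  0.001 -1.   ] w 62.9 F [-0.1 -0.8 -0.5] j [-0.94  0.47 -0.24  2.29  0.27  0.41 -1.15]
clock: 13.57
position: [0.221, 0.3414, 0.0532]
ee_rot: [-1.924, -2.483, -0.004]
force: [0.4, 0.8, 0.2]
width: 0.104
t 13.57 p [0.221  0.3414 0.0532] yaz 14.5 tilt [ 0.001  0.002 -1.   ] w 9.6 F [0.4 0.8 0.2] j [-0.9   0.4  -0.28  2.27  0.23  0.49 -1.12]
```

View pics/s11.png

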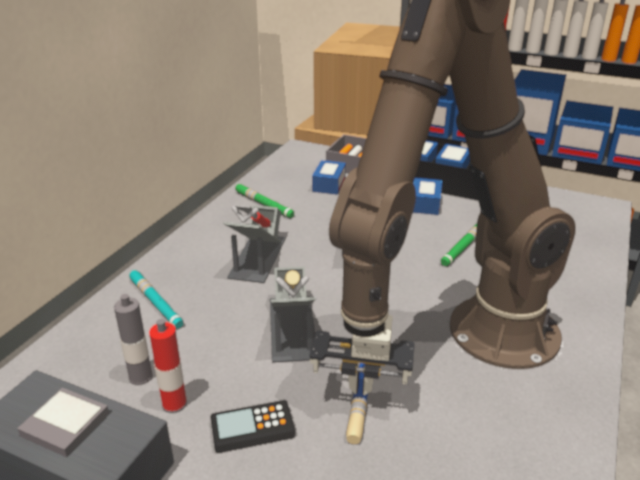

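View pics/w11.png

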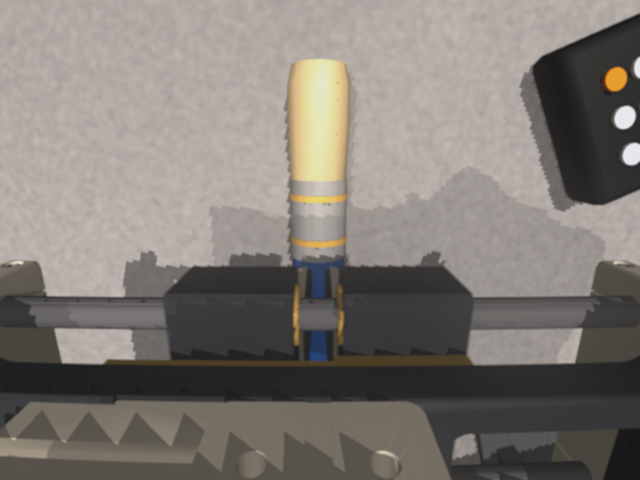

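```bash
python3 -m crank '[[0.55,0,0,0,0],[0.55,0,0,0,0],[0.55,0,0,0,0],[0.55,0,0,0,0],[0.55,0,0,0,0],[0.55,0,0,0,0],[0.55,0,0,0,0],[0.55,0,0,0,0]]' 10
python3 st.py wrist=w12
```

```text
clock: 14.33
position: [0.2206, 0.3406, 0.0519]
ee_rot: [1.924, 2.484, -0.0]
force: [0.6, -0.3, -1.3]
width: 0.531
t 14.33 p [0.2206 0.3406 0.0519] yaz 14.5 tilt [ 0. -0. -1.] w 48.8 F [ 0.6 -0.3 -1.3] j [-0.9   0.41 -0.28  2.27  0.23  0.49 -1.12]
```

View pics/w12.png

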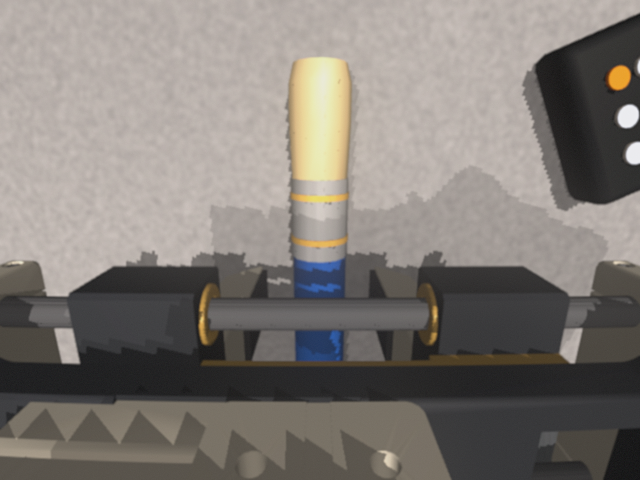

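```bash
python3 -m crank '[[0.55,0,0,-0.045,0],[0.55,0,0,-0.031,0],[0.4,0,0,0,0],[0,0,0,0,0],[0,0,0,0,0],[0,0,0,0,0],[0,0,0,0,0],[0,0,0,0,0]]' 3
python3 st.py
python3 -m crank '[[0,0,0,0,0],[0,0,0,0,0],[0,0,0,0,0],[0,0,0,0.02,0],[0,0,0,0.02,0],[0,0,0,0.02,0],[0,0,0,0.02,0],[0,0,0,0.0,0]]' 3
python3 st.py side=s13 wrist=w13
```

```text
clock: 15.05
position: [0.2208, 0.341, 0.022]
ee_rot: [-1.924, -2.484, -0.002]
force: [-0.5, 0.0, 2.9]
width: 0.305
t 15.05 p [0.2208 0.341  0.022 ] yaz 14.5 tilt [ 0.001  0.001 -1.   ] w 28.0 F [-0.5  0.   2.9] j [-0.94  0.47 -0.24  2.29  0.28  0.41 -1.16]
clock: 15.72
position: [0.2211, 0.3414, 0.0552]
ee_rot: [-1.924, -2.483, -0.004]
force: [0.1, 0.2, -0.8]
width: 0.304
t 15.72 p [0.2211 0.3414 0.0552] yaz 14.5 tilt [ 0.001  0.002 -1.   ] w 28.0 F [ 0.1  0.2 -0.8] j [-0.9   0.4  -0.29  2.27  0.23  0.5  -1.12]
```

View pics/s13.png

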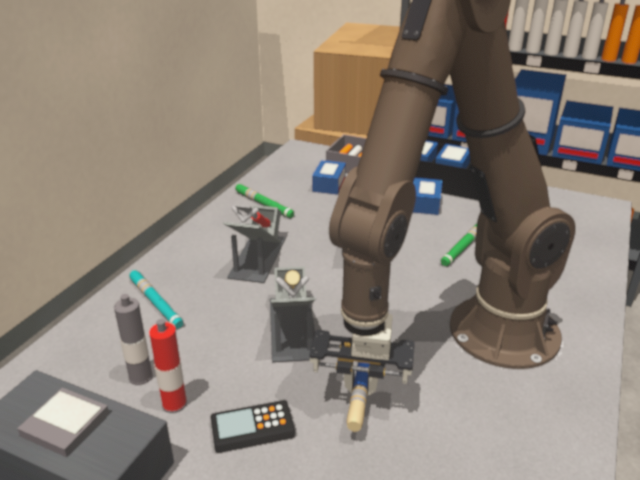

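View pics/w13.png

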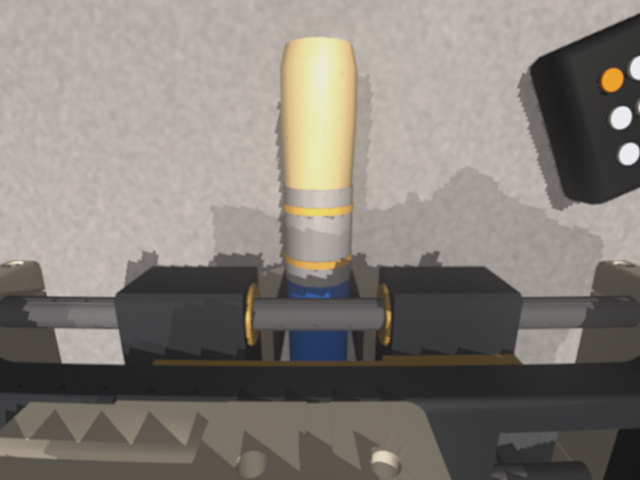

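```bash
cat > tilt.py <<'E'
from h import *
import sys
# tilt from side + wrist view: intersect rays with vertical plane through brush
def vp(n,uv,p0,az,c=None):
    o,d=ray(n,uv,c); nn=np.array([-np.sin(az),np.cos(az),0]); nn=np.array([np.cos(az+np.pi/2),np.sin(az+np.pi/2),0])
    return o+d*(nn@(p0-o))/(nn@d)
E
python3 - <<'E'
from tilt import *
c=dict(arm.get_calibration("wrist")); c["extrinsics"]=np.load("pics/w13.npy")
g=np.array([.2211,.3414,.050]); az=np.radians(104.5)
K=np.array(c["intrinsics"]);T=np.linalg.inv(c["extrinsics"]);D=np.array(c["distortion"])
h=np.array([np.cos(az),np.sin(az),0])
for pt in (-20,-10,0,10,20,30):
    e=np.radians(pt); u=h*np.cos(e)+[0,0,np.sin(e)]; n=-h*np.sin(e)+np.array([0,0,np.cos(e)])
    r=[]
    for s,rad in ((.012,.0145),(.052,.0145),(.105,.015)):
        p=(T[:3,:3]@(g+u*s+n*rad)+T[:3,3]); q=cv2.projectPoints(p[None],np.zeros(3),np.zeros(3),K,D)[0].ravel(); r.append(np.round(q[1]))
    print(pt,r)
E
```

```text
-20 [np.float64(273.0), np.float64(178.0), np.float64(60.0)]
-10 [np.float64(279.0), np.float64(180.0), np.float64(43.0)]
0 [np.float64(287.0), np.float64(187.0), np.float64(31.0)]
10 [np.float64(295.0), np.float64(199.0), np.float64(28.0)]
20 [np.float64(303.0), np.float64(217.0), np.float64(37.0)]
30 [np.float64(311.0), np.float64(241.0), np.float64(67.0)]
```

```bash
python3 -m crank '[[0,0,0,-0.04,0],[0,0,0,-0.042,0],[0,0,0,0,0],[0.5,0,0,0,0],[0.5,0,0,0,0],[0.5,0,0,0,0],[0.5,0,0,0,0],[0.5,0,0,0,0]]' 3
python3 st.py
python3 -m crank '[[0.5,0,0,0,0],[0.5,0.006,-0.024,0,0],[0.5,0.0065,-0.0245,0,0],[0.4,0,0,0,0],[0,0,0,0,0],[0,0,0,0,0],[0,0,0,0,0],[0,0,0,0,0]]' 20
python3 st.py
```

```text
clock: 16.48
position: [0.2208, 0.3408, 0.0212]
ee_rot: [-1.924, -2.484, -0.001]
force: [0.5, -0.9, -0.3]
width: 0.499
t 16.48 p [0.2208 0.3408 0.0212] yaz 14.5 tilt [ 0.     0.001 -1.   ] w 45.9 F [ 0.5 -0.9 -0.3] j [-0.94  0.47 -0.24  2.29  0.28  0.4  -1.16]
clock: 17.15
position: [0.2256, 0.3215, 0.0207]
ee_rot: [-1.924, -2.484, -0.0]
force: [1.8, -1.1, 0.6]
width: 0.299
t 17.15 p [0.2256 0.3215 0.0207] yaz 14.5 tilt [ 0.  0. -1.] w 27.5 F [ 1.8 -1.1  0.6] j [-0.9   0.46 -0.24  2.33  0.29  0.38 -1.14]
```

```bash
python3 -m crank '[[0,0,0,0.07,0],[0,0,0,0.09,0],[0,0,0,0.09,0],[0,0,0,0.09,0],[0,0,0,0.09,0],[0,0,0,0.09,0],[0,0,0,0.09,0],[0,0,0,0.09,0]]' 20
python3 st.py side=s15
python3 -m crank '[[0,0.0373,-0.0723,0,0],[0,0.0373,-0.0723,0,0],[0,0.0373,-0.0723,0,0],[0,0.0373,-0.0723,0,0],[0,0.0373,-0.0723,0,0],[0,0.0373,-0.0723,0,0],[0,0.0373,-0.0723,0,0],[0,0.0373,-0.0723,0,0]]' 20
python3 st.py
```

```text
clock: 17.82
position: [0.225, 0.3209, 0.3027]
ee_rot: [-1.923, -2.484, -0.0]
force: [0.5, 0.6, -0.9]
width: 0.302
t 17.82 p [0.225  0.3209 0.3027] yaz 14.5 tilt [ 0.  0. -1.] w 27.8 F [ 0.5  0.6 -0.9] j [-0.72  0.02 -0.38  1.97  0.01  1.15 -0.85]
clock: 18.53
position: [0.3452, 0.0885, 0.3007]
ee_rot: [1.923, 2.484, 0.0]
force: [1.0, 0.3, -0.8]
width: 0.297
t 18.53 p [0.3452 0.0885 0.3007] yaz 14.5 tilt [ 0.  0. -1.] w 27.3 F [ 1.   0.3 -0.8] j [-0.4  -0.07 -0.    2.06 -0.    1.15 -0.15]
```

View pics/s15.png

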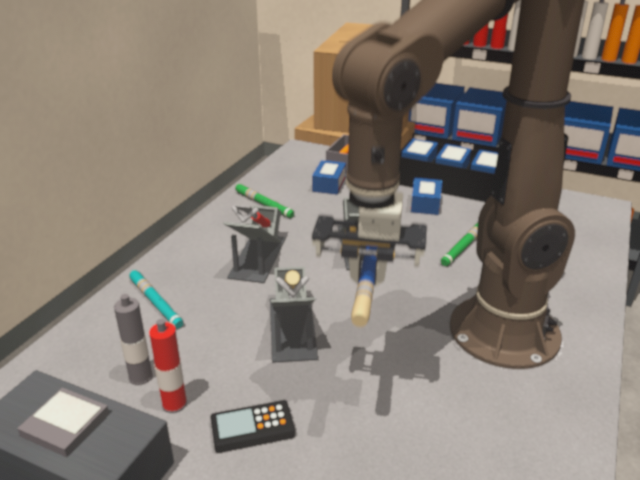

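```bash
python3 -m crank '[[0,0.0266,-0.0925,0,0.034],[0,0.0266,-0.0925,0,0.034],[0,0.0266,-0.0925,0,0.034],[0,0.0266,-0.0925,0,0.034],[0,0.0266,-0.0925,0,0.034],[0,0.0266,-0.0925,0,0.034],[0,0.0265,-0.093,0,0.034],[0,0,0,0,0]]' 20
python3 st.py wrist=w16 side=s16 top=t16
```

```text
clock: 19.2
position: [0.4202, -0.1762, 0.3008]
ee_rot: [1.604, 2.698, -0.004]
force: [-0.1, -0.0, -0.3]
width: 0.299
t 19.2 p [ 0.4202 -0.1762  0.3008] yaz 28.5 tilt [ 0.001 -0.004 -1.   ] w 27.5 F [-0.1 -0.  -0.3] j [-0.08  0.09  0.39  1.9  -0.04  1.15  0.83]
```

View pics/w16.png

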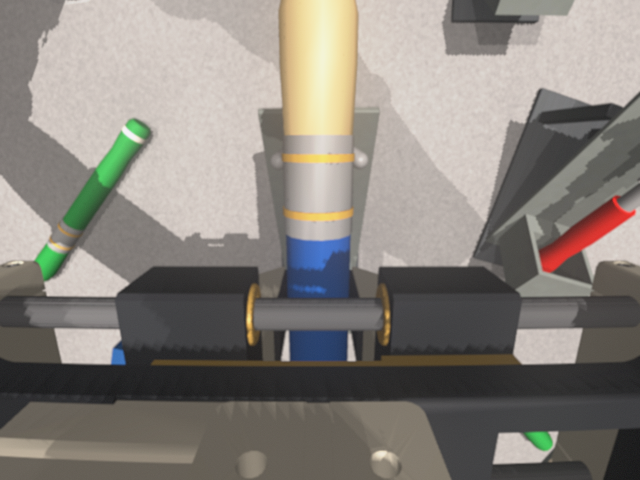

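View pics/s16.png

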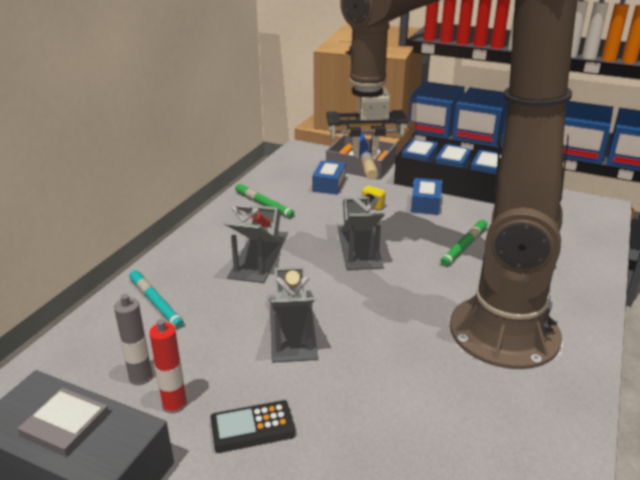

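```bash
python3 - <<'E'
from h import *
c=dict(arm.get_calibration("wrist")); c["extrinsics"]=np.load("pics/w16.npy")
K=np.array(c["intrinsics"]);T=np.linalg.inv(c["extrinsics"]);D=np.array(c["distortion"])
pr=lambda P,T=T,K=K,D=D: np.round(cv2.projectPoints((T[:3,:3]@P+T[:3,3])[None],np.zeros(3),np.zeros(3),K,D)[0].ravel(),1)
az=np.radians(118.6);h=np.array([np.cos(az),np.sin(az),0])
g=np.array([.4202,-.1762,.2948])
for pt in (-15,-10,-5,0,5):
    e=np.radians(pt); u=h*np.cos(e)+[0,0,np.sin(e)]; n=-h*np.sin(e)+np.array([0,0,np.cos(e)])
    print(pt,[pr(g+u*(s+d)+n*.0145)[1] for d in (-.003,0,.003) for s in (.032,.072)])
e=np.radians(40);u=h*np.cos(e)+[0,0,np.sin(e)];xm=-h*np.sin(e)+np.array([0,0,np.cos(e)]);y=np.array([-h[1],h[0],0])
C0=np.array([.4335,-.1958,.1266]);N=C0+.097*u
cs=arm.get_calibration("side");Ts=np.linalg.inv(cs["extrinsics"]);ct=arm.get_calibration("top");Tt=np.linalg.inv(ct["extrinsics"])
for dz in (-.01,0,.01):
  for sg in (-1,1):
    P=N+xm*.012+sg*.030*y+[0,0,dz]; print(dz,"wrist",pr(P),"side",pr(P,Ts,np.array(cs["intrinsics"]),np.array(cs["distortion"])),"top",pr(P,Tt,np.array(ct["intrinsics"]),np.array(ct["distortion"])))
print("N",N,"u",u,"up",xm)
B=N-xm*.016
print("Vbot side",pr(B,Ts,np.array(cs["intrinsics"]),np.array(cs["distortion"])))
im=cv2.imread("pics/s16.png")[185:235,330:400];cv2.imwrite("pics/c16.png",cv2.resize(im,None,fx=10,fy=10,interpolation=2))
im=cv2.imread("pics/t6.png")[195:305,325:465];cv2.imwrite("pics/c6.png",cv2.resize(im,None,fx=5.5,fy=5.4,interpolation=2))
E
```

```text
-15 [np.float64(233.4), np.float64(137.1), np.float64(226.2), np.float64(130.0), np.float64(218.9), np.float64(122.8)]
-10 [np.float64(236.8), np.float64(136.7), np.float64(229.4), np.float64(129.1), np.float64(222.0), np.float64(121.4)]
-5 [np.float64(240.7), np.float64(137.7), np.float64(233.3), np.float64(129.6), np.float64(225.9), np.float64(121.5)]
0 [np.float64(245.3), np.float64(140.3), np.float64(238.0), np.float64(131.8), np.float64(230.5), np.float64(123.2)]
5 [np.float64(250.5), np.float64(144.7), np.float64(243.3), np.float64(135.8), np.float64(236.0), np.float64(126.9)]
-0.01 wrist [361.8 178.8] side [352.6 197.7] top [367.3 250.4]
-0.01 wrist [278.3 178.9] side [376.1 196.9] top [381.  274.4]
0 wrist [363.6 180.2] side [352.7 194.2] top [367.8 250.4]
0 wrist [276.7 180.3] side [376.3 193.4] top [381.7 274.6]
0.01 wrist [365.4 181.8] side [352.8 190.7] top [368.3 250.4]
0.01 wrist [274.9 181.9] side [376.5 189.9] top [382.3 274.8]
N [ 0.39793017 -0.13056032  0.1889504 ] u [-0.36669924  0.67257398  0.64278761] up [ 0.3076972  -0.56435658  0.76604444]
Vbot side [365.2 204.7]
```

View pics/c16.png

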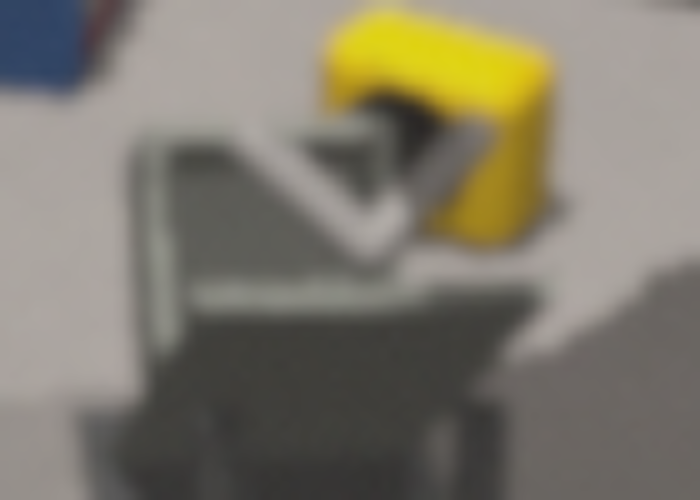

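View pics/c6.png

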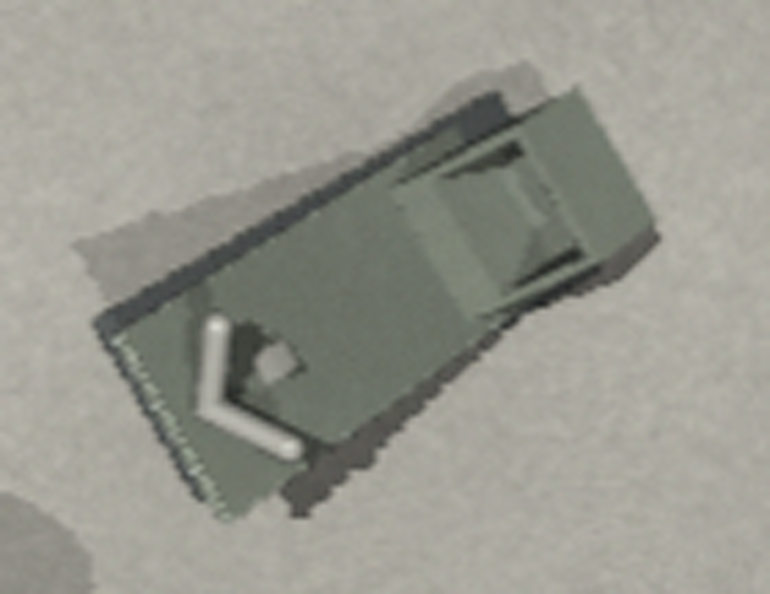

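```bash
python3 - <<'E'
from h import *
f=lambda a:(325+a[0]/5.5-.4,195+a[1]/5.4-.4)
g=lambda a:(330+a[0]/10-.45,185+a[1]/10-.45)
az=np.radians(118.6);h=np.array([np.cos(az),np.sin(az),0]);e=np.radians(40);u=h*np.cos(e)+[0,0,np.sin(e)];xm=-h*np.sin(e)+np.array([0,0,np.cos(e)]);y=np.array([-h[1],h[0],0])
C0=np.array([.4335,-.1958,.1266])
for nm,t,s in (("L",(217,327),(247,143)),("R",(290,448),(483,133)),("B",(212,405),(373,235))):
    P,gap=tri(ray("top",f(t)),ray("side",g(s))); d=P-C0; print(nm,P,round(gap*1e3,1),"z,up,lat mm",np.round(1e3*np.array([d@u,d@xm,d@y]),1))
# pocket outer top lip corners in top crop: (525,135),(605,265) at upper lip; 
F=C0-.125*u
for a,b in (((415,185),"lowlipL"),((478,318),"lowlipR"),((522,133),"upL"),((605,265),"upR")):
    o,d=ray("top",f(a)); # intersect plane z_slope=45
    t=(.045-u@(o-F))/(u@d); P=o+d*t-F; print(b,np.round(1e3*np.array([P@u,P@xm,P@y]),1))
E
```

```text
L [ 0.41895274 -0.11484886  0.19094827] 2.4 z,up,lat mm [101.1  -0.9 -26. ]
R [ 0.36826904 -0.14324374  0.19121143] 0.9 z,up,lat mm [100.8  -0.2  32.1]
B [ 0.38571962 -0.1144978   0.17242938] 0.2 z,up,lat mm [101.7 -25.5   3. ]
lowlipL [ 45.  -28.2 -29.5]
lowlipR [ 45.  -35.7  37.8]
upL [ 45.   38.  -28.6]
upR [45.  40.6 39. ]
```

```bash
python3 -m crank '[[0,-0.0065,0.012,-0.08,0],[0,-0.0063,0.0115,-0.08,0],[0,0,0,-0.08,0],[0,0,0,0,0],[0,0,0,0,0],[0,0,0,0,0],[0,0,0,0,0],[0,0,0,0,0]]' 3
python3 st.py wrist=w17 side=s17
python3 -m crank '[[0,0,0,-0.012,0],[0,0,0,-0.012,0],[0,-0.001,0.002,-0.012,0],[0,-0.0015,0.003,-0.012,0],[0,-0.002,0.0035,-0.012,0],[0,-0.0025,0.0045,-0.012,0],[0,-0.003,0.0055,-0.012,0],[0,0,0,-0.006,0]]' 3
python3 st.py wrist=w18 side=s18
```

```text
clock: 20.02
position: [0.4154, -0.16, 0.2063]
ee_rot: [1.598, 2.701, 0.002]
force: [0.4, -1.0, -1.5]
width: 0.305
t 20.02 p [ 0.4154 -0.16    0.2063] yaz 28.8 tilt [ 0.003 -0.    -1.   ] w 28.0 F [ 0.4 -1.  -1.5] j [-0.07  0.18  0.37  2.07 -0.08  0.91  0.85]
clock: 20.78
position: [0.4095, -0.1519, 0.1678]
ee_rot: [-1.599, -2.702, 0.0]
force: [-0.9, -0.4, 0.3]
width: 0.302
t 20.78 p [ 0.4095 -0.1519  0.1678] yaz 28.8 tilt [-0.002  0.001 -1.   ] w 27.8 F [-0.9 -0.4  0.3] j [-0.07  0.22  0.36  2.13 -0.11  0.81  0.86]
```

View pics/w18.png

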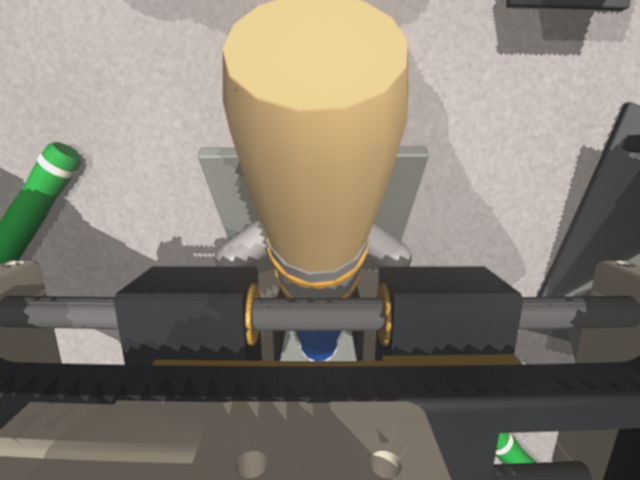

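View pics/s18.png

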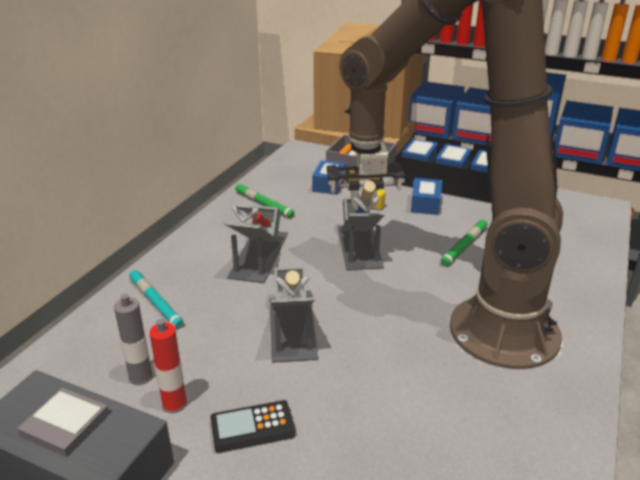

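```bash
python3 - <<'E'
from tilt import *
im=cv2.imread("pics/s18.png")[165:225,335:405];cv2.imwrite("pics/c18.png",cv2.resize(im,None,fx=9,fy=9,interpolation=2))
c=dict(arm.get_calibration("wrist")); c["extrinsics"]=np.load("pics/w18.npy")
g=np.array([.4095,-.1519,.1618]);az=np.radians(118.6);h=np.array([np.cos(az),np.sin(az),0])
# tip face centre in wrist (316,52), side (369,186.5)
for n,uv,cc in (("wrist",(316,52),c),("side",(369.3,186.3),None)):
    P=vp(n,uv,g,az,cc); print(n,P,np.linalg.norm(P-g),np.degrees(np.arctan2(P[2]-g[2],(P-g)@h)))
print(tri(ray("wrist",(316,52),c),ray("side",(369.3,186.3))))
E
```

```text
wrist [ 0.36195887 -0.0647034   0.17457825] 0.10013335720637395 7.331638975100877
side [ 0.36886357 -0.07736752  0.25448744] 0.12568759077180972 47.51405453797437
(array([ 0.3707189 , -0.08085185,  0.25245781]), np.float64(0.0011956984381439179))
```

View pics/c18.png

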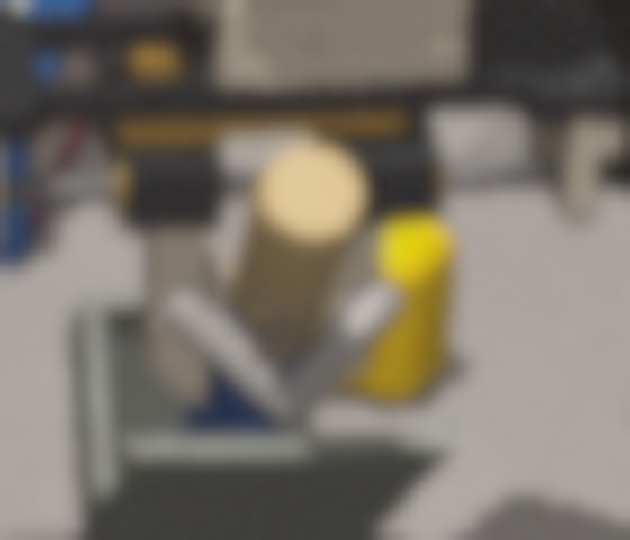

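```bash
python3 -m crank '[[0,0,0,0,0],[0,0,0,0,0],[0,0.005,-0.0097,0.0131,0],[0,0.005,-0.0097,0.0131,0],[0,0.0057,-0.0096,0.0131,0],[0,0,0,0,0],[0,0,0,0,0],[0,0,0,0,0]]' 20
python3 st.py side=s19 top=t19 wrist=w19
python3 - <<'E'
import cv2
a=cv2.resize(cv2.imread("pics/s19.png")[165:225,335:405],None,fx=8,fy=8,interpolation=2)
b=cv2.resize(cv2.imread("pics/t19.png")[195:305,325:435],None,fx=4.3636,fy=4.3636,interpolation=2)
h=min(a.shape[0],b.shape[0]);import numpy as np
o=np.hstack([a[:h,:380],b[:h,:420]]);cv2.imwrite("pics/c19.png",o)
E
```

```text
clock: 21.55
position: [0.4165, -0.1641, 0.1844]
ee_rot: [-1.6, -2.703, -0.0]
force: [-0.8, -0.5, -0.5]
width: 0.301
t 21.55 p [ 0.4165 -0.1641  0.1844] yaz 28.8 tilt [ 0.  0. -1.] w 27.7 F [-0.8 -0.5 -0.5] j [-0.05  0.22  0.37  2.09 -0.1   0.86  0.88]
```

View pics/c19.png

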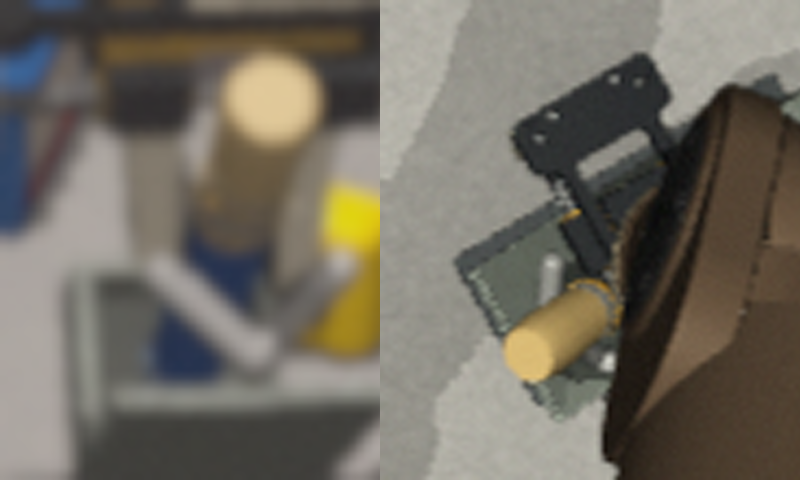

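View pics/w19.png

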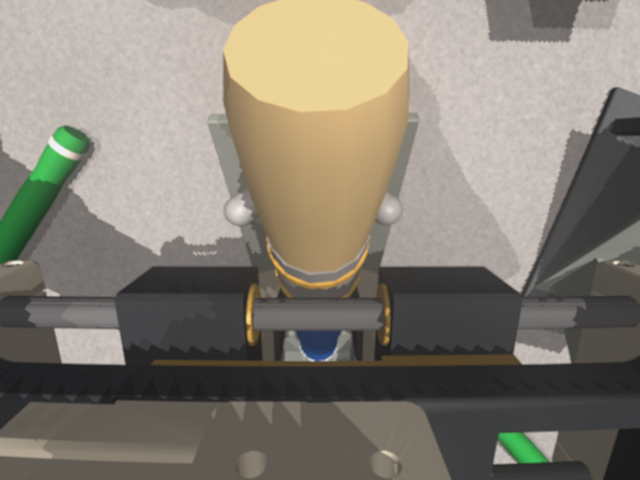

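```bash
python3 - <<'E'
from h import *
P,gap=tri(ray("side",(368.6,176.8)),ray("top",(358.5,276.0)));print(P,gap)
g=np.array([.4165,-.1641,.1784]);d=P-g
print(np.linalg.norm(d),np.degrees(np.arctan2(d[2],np.hypot(*d[:2]))),np.degrees(np.arctan2(d[1],d[0])))
az=np.radians(118.6);h=np.array([np.cos(az),np.sin(az),0]);e=np.radians(40);u=h*np.cos(e)+[0,0,np.sin(e)];xm=-h*np.sin(e)+np.array([0,0,np.cos(e)]);y=np.array([-h[1],h[0],0])
F=np.array([.4293,-.1924,.1269])-.125*u
for th in (44,46,48):
    b=h*np.cos(np.radians(th))+[0,0,np.sin(np.radians(th))]
    for nm,q in (("tip",g-.125*b-F),("grip",g-F)): print(th,nm,np.round(1e3*np.array([q@u,q@xm,q@y]),1))
E
```

```text
[ 0.37739316 -0.09516248  0.2698678 ] 0.0012060340610448984
0.12102927681375673 49.09089290447326 119.56535516460121
44 tip [57.1 10.8 -2.3]
44 grip [181.8  19.5  -2.3]
46 tip [57.5  6.5 -2.3]
46 grip [181.8  19.5  -2.3]
48 tip [58.   2.1 -2.3]
48 grip [181.8  19.5  -2.3]
```

```bash
python3 -m crank '[[0,0.0036,-0.0173,-0.0142,0],[0,0.0081,-0.0148,-0.0142,0],[0,0.0081,-0.0148,-0.0142,0],[0,0.0081,-0.0148,-0.0142,0],[0,0.0081,-0.0148,-0.0142,0],[0,0,0,0,0],[0,0,0,0,0],[0,0,0,0,0]]' 20
python3 st.py side=s20 top=t20 wrist=w20
python3 - <<'E'
import cv2
a=cv2.resize(cv2.imread("pics/s20.png")[165:225,335:405],None,fx=8,fy=8,interpolation=2)
b=cv2.resize(cv2.imread("pics/t20.png")[195:305,325:435],None,fx=4.3636,fy=4.3636,interpolation=2)
import numpy as np
cv2.imwrite("pics/c20.png",np.hstack([a[:480,:380],b[:480,:420]]))
E
```

```text
clock: 22.37
position: [0.4304, -0.1932, 0.1556]
ee_rot: [-1.597, -2.701, -0.003]
force: [-4.8, 10.3, 12.4]
width: 0.299
t 22.37 p [ 0.4304 -0.1932  0.1556] yaz 28.8 tilt [-0.002  0.003 -1.   ] w 27.5 F [-4.8 10.3 12.4] j [ 0.02  0.3   0.37  2.07 -0.15  0.8   0.98]
```

View pics/c20.png

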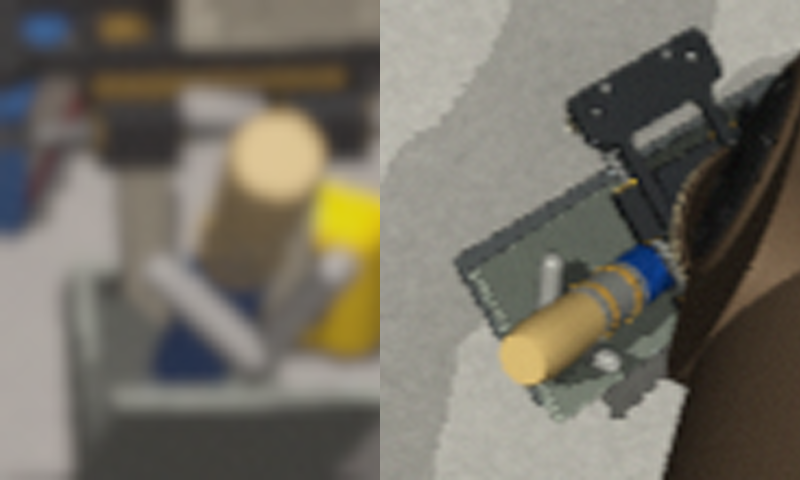

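View pics/w20.png

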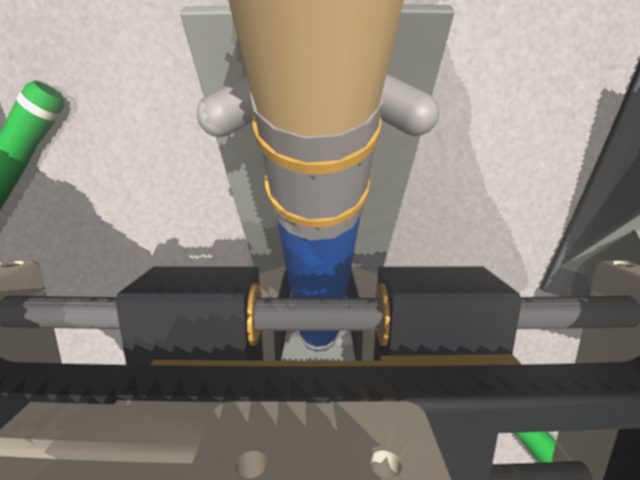

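```bash
cat > pose.py <<'E'
from h import *
az=np.radians(118.6);h=np.array([np.cos(az),np.sin(az),0]);e=np.radians(40);u=h*np.cos(e)+[0,0,np.sin(e)];xm=-h*np.sin(e)+np.array([0,0,np.cos(e)]);y=np.array([-h[1],h[0],0])
F=np.array([.4293,-.1924,.1269])-.125*u
sl=lambda q:np.round(1e3*np.array([(q-F)@u,(q-F)@xm,(q-F)@y]),1)
def pose(side,top):
    P,gap=tri(ray("side",side),ray("top",top)); g=np.array(arm.observe()["position"])-[0,0,.006]; d=P-g
    b=d/np.linalg.norm(d); print("tip",sl(P),"gap",gap,"grip",sl(g),"len",np.linalg.norm(d),"tilt",np.degrees(np.arcsin(b[2])),"az",np.degrees(np.arctan2(b[1],b[0])),"handle",sl(P-.25*b))
E
python3 - <<'E'
from pose import *
pose((369.0,183.9),(357.9,276.2))
E
```

```text
tip [289.4  24.    0.6] gap 0.0008454026292160226 grip [138.8  18.2  -0.6] len 0.1507521957060584 tilt 42.19431147010178 az 119.19193718819957 handle [39.6 14.4 -1.3]
```

```bash
python3 - <<'E'
import cv2
a=cv2.resize(cv2.imread("pics/w20.png")[300:370,240:400],None,fx=5,fy=5,interpolation=2)
cv2.imwrite("pics/c20w.png",a)
b=cv2.resize(cv2.imread("pics/w19.png")[300:370,240:400],None,fx=5,fy=5,interpolation=2)
cv2.imwrite("pics/c20w.png",cv2.vconcat([b[:250],a]))
E
```

```text
(no output)
```

View pics/c20w.png

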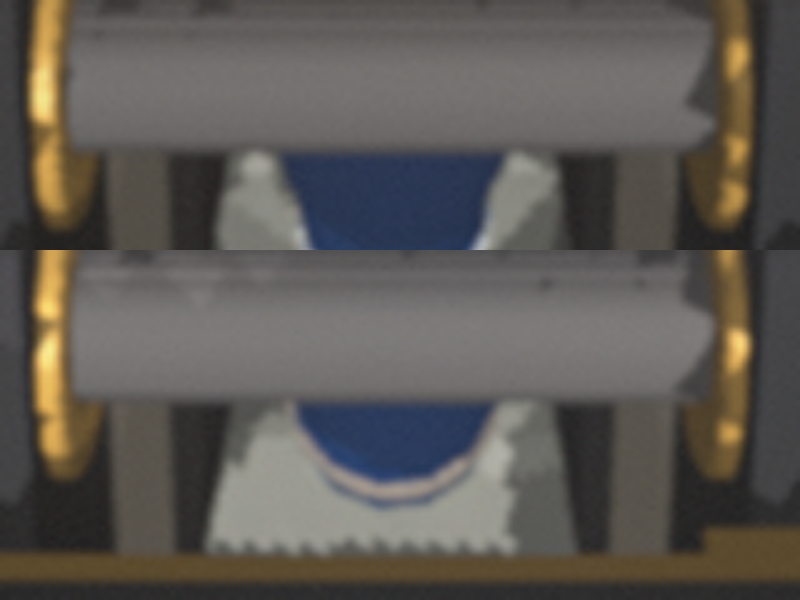

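```bash
python3 - <<'E'
from pose import *
c=dict(arm.get_calibration("wrist")); c["extrinsics"]=np.load("pics/w20.npy")
o,d=ray("wrist",(317,351),c)
for zz in (.03,.035,.04,.045,.05,.055,.06):
    t=(zz-u@(o-F))/(u@d); print(sl(o+d*t))
print(d, arm.observe()["force"])
# mouth upper lip corners in w20? expected pixel of upper lip z45 up35, and up 40
K=np.array(c["intrinsics"]);T=np.linalg.inv(c["extrinsics"])
for q in ((45,35,0),(45,40,0),(0,40,0),(45,-17,0)):
    P=F+u*q[0]/1e3+xm*q[1]/1e3; p=K@(T[:3,:3]@P+T[:3,3]);print(q,p[:2]/p[2])
E
```

```text
[30.   8.7 -1. ]
[35.  10.2 -1. ]
[40.  11.8 -1. ]
[45.  13.4 -1. ]
[50.  14.9 -1. ]
[55.  16.5 -1. ]
[60. 18. -1.]
[ 0.2572693  -0.47463242 -0.84174615] [-4.24988636  9.04572053 12.75369408]
(45, 35, 0) [315.28088205 385.35701283]
(45, 40, 0) [315.22609672 393.71581848]
(0, 40, 0) [315.48170789 406.86914298]
(45, -17, 0) [315.77678328 309.69547521]
```

```bash
python3 -m crank '[[0,-0.011,0.0202,0.0193,0],[0,0,0,0,0],[0,0.0077,-0.0141,0.0192,0],[0,0,0,0,0],[0,0,0,0,0],[0,0,0,0,0],[0,0,0,0,0],[0,0,0,0,0]]' 20
python3 st.py side=s21 top=t21 wrist=w21
python3 - <<'E'
import cv2
a=cv2.resize(cv2.imread("pics/s21.png")[165:225,335:405],None,fx=8,fy=8,interpolation=2)
b=cv2.resize(cv2.imread("pics/t21.png")[195:305,325:435],None,fx=4.3636,fy=4.3636,interpolation=2)
import numpy as np
cv2.imwrite("pics/c21.png",np.hstack([a[:480,:380],b[:480,:420]]))
E
```

```text
clock: 23.18
position: [0.4295, -0.1923, 0.1712]
ee_rot: [-1.6, -2.703, 0.0]
force: [-0.3, -0.4, -0.0]
width: 0.296
t 23.18 p [ 0.4295 -0.1923  0.1712] yaz 28.8 tilt [-0.  0. -1.] w 27.2 F [-0.3 -0.4 -0. ] j [ 0.    0.27  0.37  2.05 -0.13  0.84  0.96]
```

View pics/c21.png

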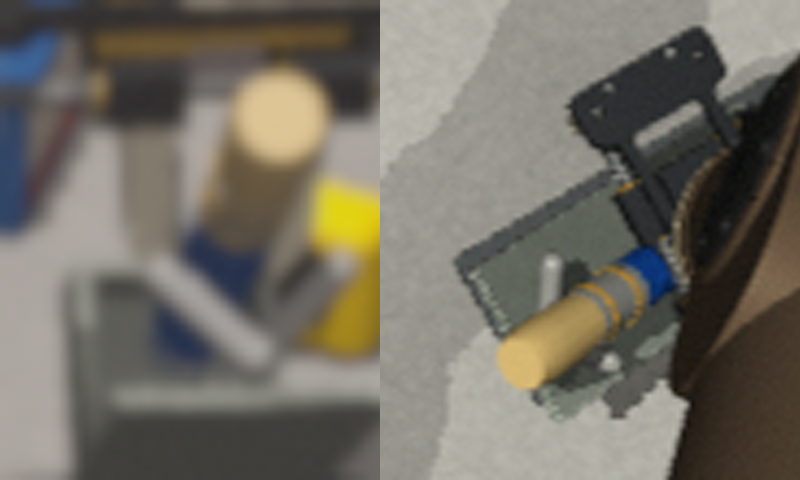

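View pics/w21.png

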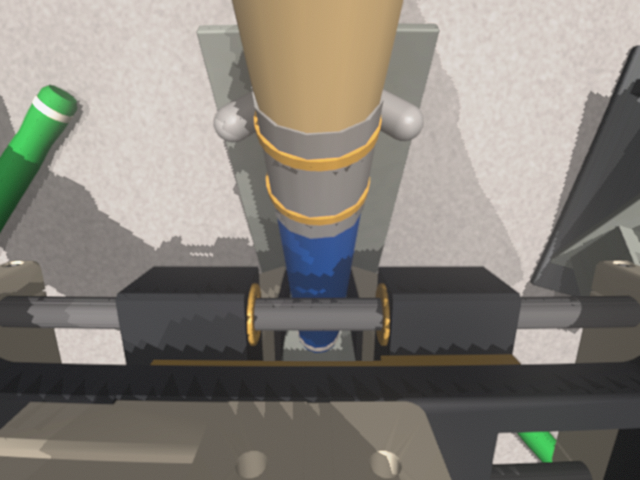

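```bash
python3 - <<'E'
from pose import *
pose((335+281/8-.45,165+117/8-.45),(325+142/4.3636-.4,195+363/4.3636-.4))
c=dict(arm.get_calibration("wrist")); c["extrinsics"]=np.load("pics/w21.npy")
o,d=ray("wrist",(317.5,350.5),c)
for zz in (.045,.05,.055,.06):
    t=(zz-u@(o-F))/(u@d); print(sl(o+d*t))
E
```

```text
tip [301.5  32.7   1.2] gap 0.0011194355380226967 grip [149.7  29.4  -0.3] len 0.1518302910574458 tilt 41.26266406674052 az 119.36202493008382 handle [51.6 27.2 -1.3]
[45.  21.1 -1. ]
[50.  22.7 -1. ]
[55.  24.2 -1. ]
[60.  25.8 -1. ]
```

```bash
python3 - <<'E'
import cv2
a=cv2.resize(cv2.imread("pics/w21.png")[80:360,240:400],None,fx=3,fy=2.1,interpolation=2)
a=cv2.resize(cv2.imread("pics/w21.png")[90:250,230:410],None,fx=3.7,fy=3.7,interpolation=2)
cv2.imwrite("pics/c21w.png",a)
E
```

```text
(no output)
```

View pics/c21w.png

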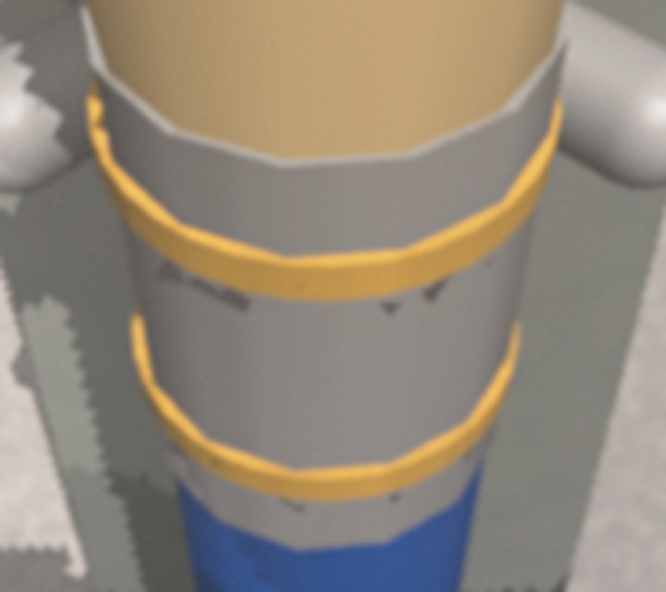

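```bash
cat > wfit.py <<'E'
from pose import *
from scipy.optimize import least_squares
def wfit(npy,ys,ss,rs,x=318):
    c=dict(arm.get_calibration("wrist")); T=np.linalg.inv(np.load(npy));K=np.array(c["intrinsics"]);D=np.array(c["distortion"])
    def pj(P): return cv2.projectPoints((T[:3,:3]@P+T[:3,3])[None],np.zeros(3),np.zeros(3),K,D)[0].ravel()
    def f(p):
        th=p[2];b=u*np.cos(th)+xm*np.sin(th);n=xm*np.cos(th)-u*np.sin(th);C=F+u*p[0]+xm*p[1]
        return [pj(C+b*s+n*r)[1]-yy for yy,s,r in zip(ys,ss,rs)]
    r=least_squares(f,[.17,.02,.1],x_scale=[.01,.01,.1]); p=r.x
    g=np.linalg.inv(T)
    print("centre z,up",np.round(p[:2]*1e3,1),"tilt",40+np.degrees(p[2]),"res",np.round(r.fun,1),"handle",np.round(1e3*(p[:2]-.125*np.array([np.cos(p[2]),np.sin(p[2])])),1),"bristle",np.round(1e3*(p[:2]+.125*np.array([np.cos(p[2]),np.sin(p[2])])),1))
E
python3 - <<'E'
from wfit import *
wfit("pics/w21.npy",[133.8,238.6,350.5],[.072,.032,-.125],[.0148,.0145,.014])
wfit("pics/w21.npy",[133.8,238.6,349],[.072,.032,-.124],[.0148,.0145,.013])
wfit("pics/w21.npy",[133.8,238.6,347],[.072,.032,-.123],[.0148,.0145,.014])
print(sl(arm.observe()["position"]))
E
```

```text
centre z,up [184.9  24.6] tilt 46.00617925010085 res [-0.  0. -0.] handle [60.5 11.6] bristle [309.2  37.7]
centre z,up [184.7  24.6] tilt 45.90975203711366 res [-0. -0. -0.] handle [60.4 11.7] bristle [309.   37.5]
centre z,up [186.4  25. ] tilt 46.87319240786328 res [-0. -0. -0.] handle [62.3 10.1] bristle [310.5  40. ]
[153.6  34.   -0.3]
```

```bash
python3 -m crank '[[0,0.0073,-0.0135,-0.0129,0],[0,0.0073,-0.0135,-0.0129,0],[0,0.0073,-0.0135,-0.0129,0],[0,0.0073,-0.0135,-0.0129,0],[0,0,0,0,0],[0,0,0,0,0],[0,0,0,0,0],[0,0,0,0,0]]' 20
python3 st.py side=s22 wrist=w22
```

```text
clock: 24.0
position: [0.4413, -0.2137, 0.1509]
ee_rot: [-1.6, -2.704, -0.0]
force: [-0.3, 0.2, -0.5]
width: 0.298
t 24.0 p [ 0.4413 -0.2137  0.1509] yaz 28.8 tilt [ 0.  0. -1.] w 27.4 F [-0.3  0.2 -0.5] j [ 0.05  0.33  0.37  2.03 -0.16  0.8   1.02]
```

View pics/w22.png

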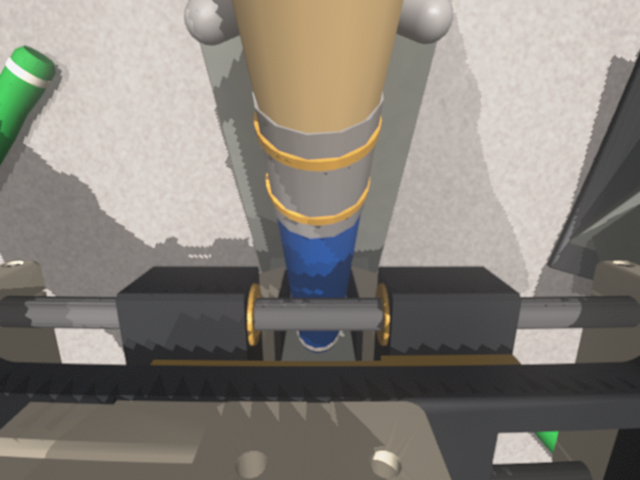

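```bash
python3 -m crank '[[0,0.0073,-0.0135,-0.0129,0],[0,0.0073,-0.0135,-0.0129,0],[0,0,0,0,0],[0,0,0,0,0],[0,0,0,0,0],[0,0,0,0,0],[0,0,0,0,0],[0,0,0,0,0]]' 20
python3 st.py side=s23 top=t23 wrist=w23
python3 - <<'E'
import cv2
a=cv2.resize(cv2.imread("pics/s23.png")[165:225,335:405],None,fx=8,fy=8,interpolation=2)
b=cv2.resize(cv2.imread("pics/t23.png")[195:305,335:445],None,fx=4.3636,fy=4.3636,interpolation=2)
import numpy as np
cv2.imwrite("pics/c23.png",np.hstack([a[:480,:340],b[:480,:460]]))
E
```

```text
clock: 24.77
position: [0.4472, -0.2245, 0.1406]
ee_rot: [1.6, 2.704, 0.0]
force: [0.2, -0.7, -1.2]
width: 0.295
t 24.77 p [ 0.4472 -0.2245  0.1406] yaz 28.8 tilt [ 0.  0. -1.] w 27.1 F [ 0.2 -0.7 -1.2] j [ 0.08  0.36  0.37  2.02 -0.18  0.79  1.05]
```

View pics/c23.png

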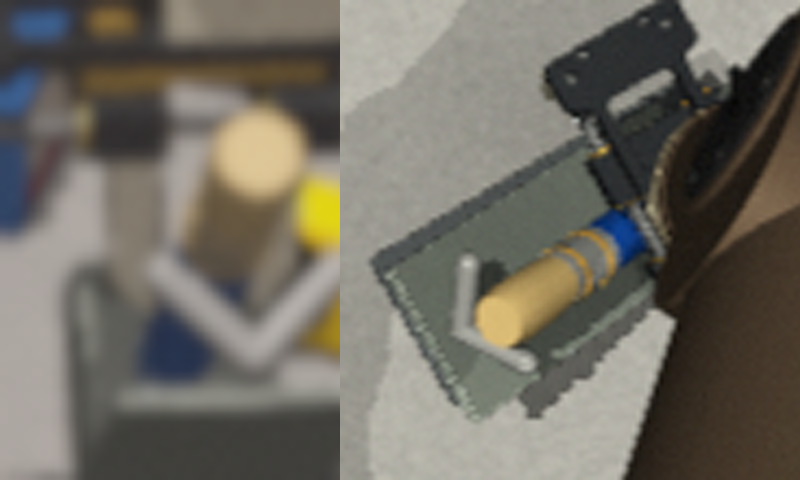

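View pics/w23.png

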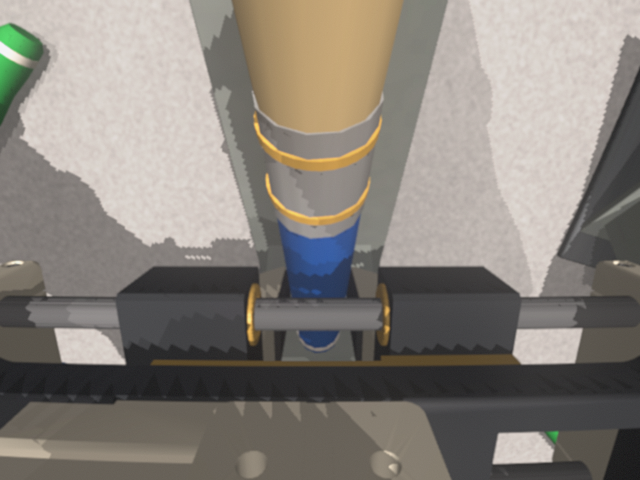

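```bash
python3 - <<'E'
from wfit import *
pose((366.5,183.1),(370.9,267.9))
wfit("pics/w23.npy",[133.8,238.6,350.5],[.072,.032,-.125],[.0148,.0145,.014])
E
```

```text
tip [ 2.55e+02  3.40e+01 -1.00e-01] gap 0.0015460877923798712 grip [101.7  29.5  -0.3] len 0.1533563239529363 tilt 41.66570469435797 az 118.73063729512269 handle [ 5.1 26.7 -0.5]
centre z,up [136.9  24.8] tilt 45.989384505672206 res [0. 0. 0.] handle [12.6 11.8] bristle [261.2  37.9]
```

```bash
python3 -m crank '[[0,-0.0046,0.0085,-0.0115,0],[0,-0.0046,0.0085,-0.0115,0],[0,0,0,0,0],[0,0.003,-0.0055,-0.0052,0],[0,0.003,-0.0055,-0.0052,0],[0,0,0,0,0],[0,0,0,0,0],[0,0,0,0,0]]' 20
python3 st.py side=s24 wrist=w24 top=t24
```

```text
clock: 25.58
position: [0.4451, -0.2207, 0.1267]
ee_rot: [-1.597, -2.701, -0.002]
force: [-2.4, 7.7, 5.7]
width: 0.303
t 25.58 p [ 0.4451 -0.2207  0.1267] yaz 28.8 tilt [-0.002  0.003 -1.   ] w 27.8 F [-2.4  7.7  5.7] j [ 0.08  0.38  0.36  2.04 -0.19  0.76  1.06]
```

View pics/w24.png

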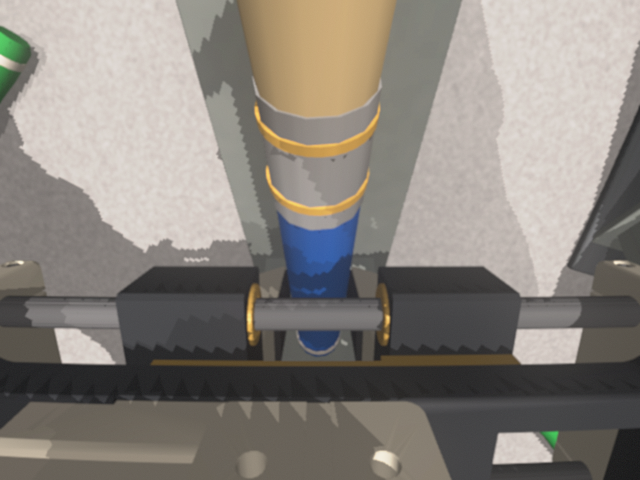

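```bash
python3 -m crank '[[0,0,0,0,0],[0,0,0,0,0],[0,-0.0023,0.0042,-0.0058,0],[0,-0.0023,0.0042,-0.0058,0],[0,-0.0023,0.0042,-0.0058,0],[0,-0.0023,0.0042,-0.0058,0],[0,0,0,0,0],[0,0,0,0,0]]' 3
python3 st.py side=s25 wrist=w25 top=t25
python3 - <<'E'
import cv2
a=cv2.resize(cv2.imread("pics/s25.png")[165:225,335:405],None,fx=8,fy=8,interpolation=2)
b=cv2.resize(cv2.imread("pics/t25.png")[195:305,335:445],None,fx=4.3636,fy=4.3636,interpolation=2)
import numpy as np
cv2.imwrite("pics/c25.png",np.hstack([a[:480,:340],b[:480,:460]]))
E
```

```text
clock: 26.4
position: [0.4427, -0.2161, 0.1178]
ee_rot: [1.6, 2.702, -0.001]
force: [2.9, -2.7, -0.8]
width: 0.3
t 26.4 p [ 0.4427 -0.2161  0.1178] yaz 28.7 tilt [ 0.001 -0.001 -1.   ] w 27.6 F [ 2.9 -2.7 -0.8] j [ 0.07  0.39  0.35  2.06 -0.2   0.73  1.05]
```

View pics/c25.png

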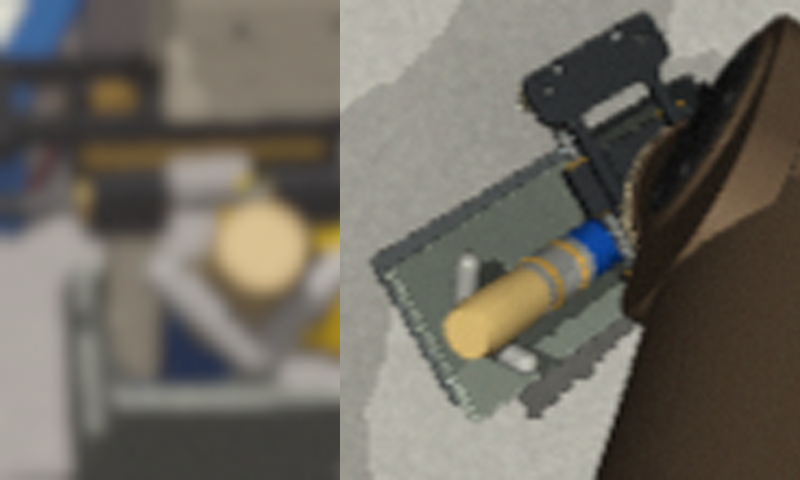

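View pics/w25.png

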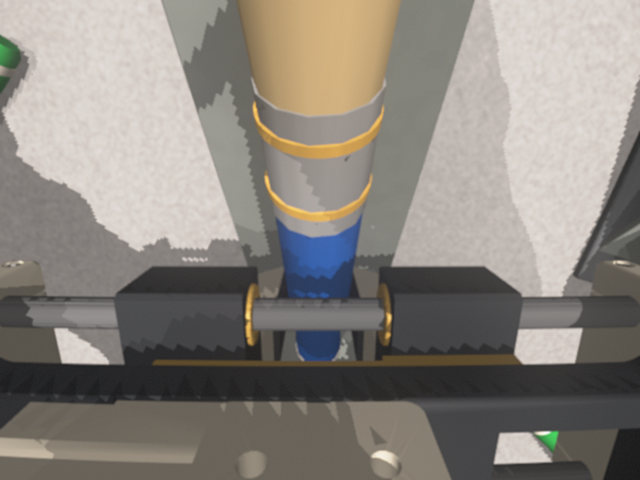

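```bash
python3 -m crank '[[0.6,0,0,0,0],[0.6,0,0,0,0],[0.6,0,0,0,0],[0.6,0,0,0,0],[0.6,0,0,0,0],[0.6,0,0,0,0],[0.6,0,0,0,0],[0.6,0,0,0,0]]' 3
python3 st.py side=s26 wrist=w26 top=t26
python3 - <<'E'
import cv2
a=cv2.resize(cv2.imread("pics/s26.png")[165:225,335:405],None,fx=8,fy=8,interpolation=2)
b=cv2.resize(cv2.imread("pics/t26.png")[195:305,335:445],None,fx=4.3636,fy=4.3636,interpolation=2)
import numpy as np
cv2.imwrite("pics/c26.png",np.hstack([a[:480,:340],b[:480,:460]]))
E
```

```text
clock: 27.22
position: [0.4422, -0.2155, 0.1178]
ee_rot: [-1.6, -2.704, -0.0]
force: [-0.7, 0.1, 0.6]
width: 0.602
t 27.22 p [ 0.4422 -0.2155  0.1178] yaz 28.8 tilt [-0.  0. -1.] w 55.4 F [-0.7  0.1  0.6] j [ 0.07  0.39  0.35  2.06 -0.2   0.73  1.05]
```

View pics/c26.png

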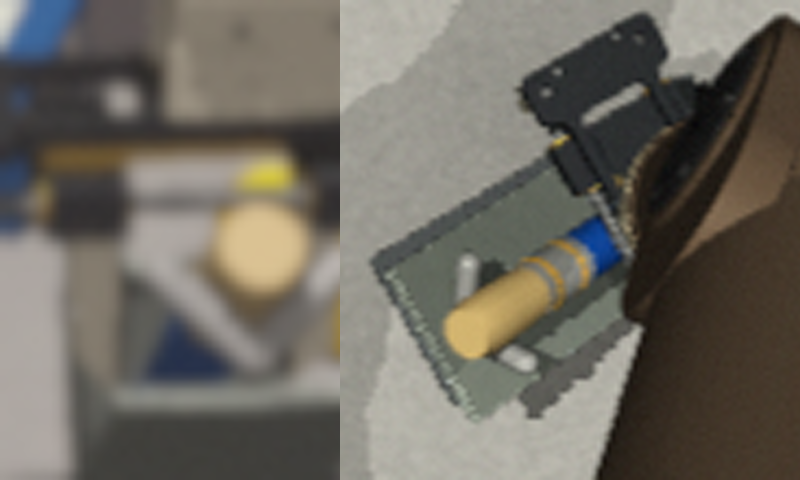

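View pics/w26.png

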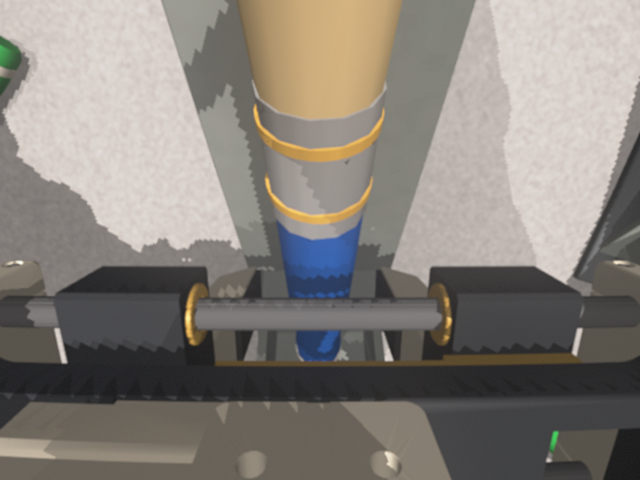

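```bash
python3 -m crank '[[0,0,0,0,0],[0,0,0,0,0],[0,0,0,0,0],[0,0,0,0,0],[0,0,0,0,0],[0,0,0,0,0],[0,0,0,0,0],[0,0,0,0,0]]' 8
python3 st.py
python3 -m crank '[[0,0.0027,-0.005,-0.0048,0],[0,0.0027,-0.005,-0.0048,0],[0,0.0027,-0.005,-0.0048,0],[0,0,0,0,0],[0,0,0,0,0],[0,0,0,0,0],[0,0,0,0,0],[0,0,0,0,0]]' 8
python3 st.py
```

```text
clock: 28.03
position: [0.4422, -0.2156, 0.1178]
ee_rot: [1.6, 2.703, 0.0]
force: [0.6, -0.2, -0.6]
width: 0.303
t 28.03 p [ 0.4422 -0.2156  0.1178] yaz 28.8 tilt [ 0. -0. -1.] w 27.9 F [ 0.6 -0.2 -0.6] j [ 0.07  0.39  0.35  2.06 -0.2   0.73  1.05]
clock: 28.7
position: [0.4451, -0.2207, 0.112]
ee_rot: [-1.599, -2.703, -0.001]
force: [-2.1, 4.7, 5.3]
width: 0.297
t 28.7 p [ 0.4451 -0.2207  0.112 ] yaz 28.8 tilt [-0.001  0.001 -1.   ] w 27.3 F [-2.1  4.7  5.3] j [ 0.09  0.4   0.35  2.05 -0.2   0.72  1.07]
```

```bash
python3 -m crank '[[0.7,0,0,0,0],[0.7,0,0,0,0],[0.7,0,0,0,0],[0.7,0,0,0,0],[0.7,0,0,0,0],[0.7,0,0,0,0],[0.7,0,0,0,0],[0.7,0,0,0,0]]' 3
python3 st.py side=s27
python3 -m crank '[[0.7,0,0,0.02,0],[0.7,0,0,0.06,0],[0.7,0,0,0.08,0],[0.7,0,0,0.08,0],[0.7,0,0,0.08,0],[0.7,0.02,-0.06,0.08,0],[0.7,0.02,-0.09,0.03,0],[0.7,0.02,-0.09,0,0]]'
python3 -m crank '[[0.7,0,-0.09,0,0],[0.7,0,-0.09,0,0],[0.7,0,-0.09,0,0],[0.7,0,-0.09,0,0],[0.7,0,-0.09,0,0],[0.7,0,0,0,0],[0.7,0,0,0,0],[0.7,0,0,0,0]]'
python3 st.py side=s28 top=t28 wrist=w28
python3 - <<'E'
import cv2
a=cv2.imread("pics/s28.png")[180:280,320:420]; b=cv2.imread("pics/t28.png")[195:305,325:465]
cv2.imwrite("pics/cs28.png",cv2.resize(a,None,fx=6,fy=6,interpolation=2));cv2.imwrite("pics/ct28.png",cv2.resize(b,None,fx=5.5,fy=5.4,interpolation=2))
E
```

```text
clock: 29.37
position: [0.4454, -0.2216, 0.112]
ee_rot: [1.6, 2.703, 0.0]
force: [1.2, -0.1, 0.0]
width: 0.699
t 29.37 p [ 0.4454 -0.2216  0.112 ] yaz 28.8 tilt [ 0. -0. -1.] w 64.3 F [ 1.2 -0.1  0. ] j [ 0.09  0.4   0.35  2.05 -0.2   0.72  1.07]
clock: 30.08
position: [0.4715, -0.3188, 0.289]
ee_rot: [1.592, 2.7, 0.002]
force: [1.3, -1.2, 0.3]
width: 0.699
clock: 30.75
position: [0.4695, -0.4971, 0.2841]
ee_rot: [-1.6, -2.703, -0.001]
force: [0.3, 0.6, 0.4]
width: 0.703
t 30.75 p [ 0.4695 -0.4971  0.2841] yaz 28.8 tilt [-0.     0.001 -1.   ] w 64.7 F [0.3 0.6 0.4] j [ 0.45  0.53  0.48  1.38 -0.25  1.29  1.44]
```

View pics/cs28.png

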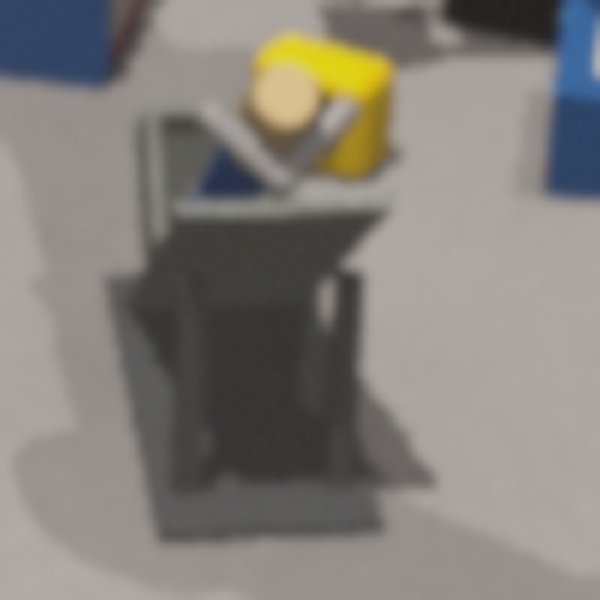

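View pics/ct28.png

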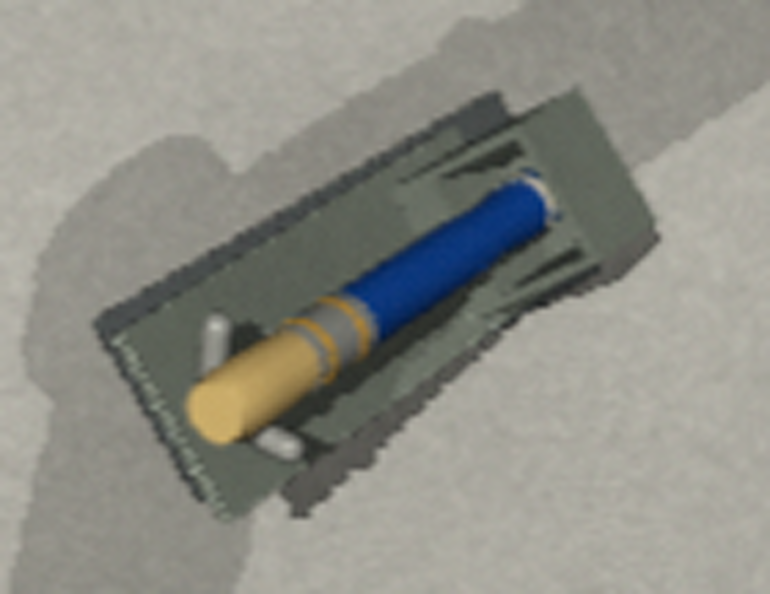

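View pics/t28.png

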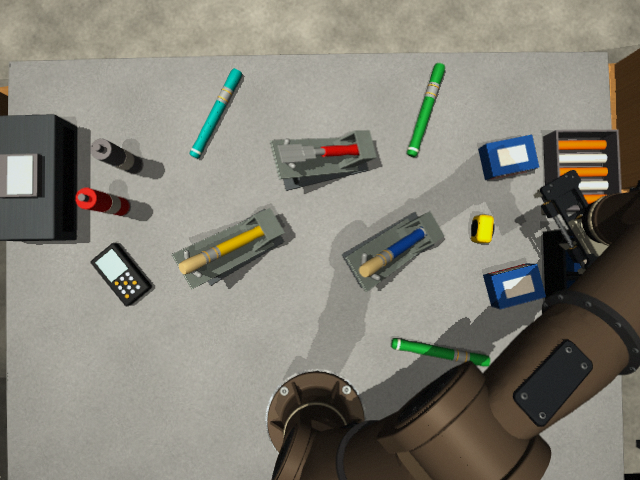

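```bash
python3 - <<'E'
from h import *
c=arm.get_calibration("top");K=np.array(c["intrinsics"]);D=np.array(c["distortion"]);T=np.linalg.inv(c["extrinsics"])
E=np.array([.38624,-.11378,.20594]);u=(E-np.array([.4788726,-.28139618,.04523921]))/.25
for s in (0,.093,.157,.053):
    P=E-u*s;q=cv2.projectPoints((T[:3,:3]@P+T[:3,3])[None],np.zeros(3),np.zeros(3),K,D)[0].ravel();print(s,(q-[325,195])*[5.5,5.4])
# direct compare: contour of whole brush in first/last top image: extreme along upslope dir
v=np.array([-.83,.56])
def ext(f,fn):
    im=cv2.imread(f).astype(int)[225:295,345:435]; m=fn(im).astype(np.uint8); n,l,st,ce=cv2.connectedComponentsWithStats(m); k=1+np.argmax(st[1:,4]); y,x=np.nonzero(l==k); s=x*v[0]+y*v[1]; t=x*.56+y*.83; print(f,round(s.max(),1),round(s.min(),1),"lat",round(t[s>s.max()-14].mean(),2),len(x))
ext("pics/top0.png",lambda i:(i[...,0]-i[...,2]>40))
ext("pics/t28.png",lambda i:(i[...,2]-i[...,0]>35))
ext("pics/t26.png",lambda i:(i[...,2]-i[...,0]>35))
for f,fn in (("side0",lambda i:(i[...,0]-i[...,2]>70)),("s28",lambda i:(i[...,2]-i[...,0]>40)&(i[...,2]-i[...,0]<110)&(i[...,2]>180))):
    im=cv2.imread(f"pics/{f}.png").astype(int)[185:205,358:378];m=fn(im);y,x=np.nonzero(m);print(f,x.mean()+358,y.mean()+185,len(x),y.min()+185)
# neighbours unchanged?
a=cv2.imread("pics/top0.png").astype(int);b=cv2.imread("pics/t28.png").astype(int)
for n,(x0,y0,x1,y1) in {"yellow":(170,200,300,295),"knife":(265,125,385,195)}.items(): print(n,np.abs(a-b)[y0:y1,x0:x1].mean(),np.abs(a-b)[y0:y1,x0:x1].max())
E
```

```text
0 [216.46826272 404.82252024]
0.093 [350.89617903 314.69354866]
0.157 [434.7278064  258.44191022]
0.053 [295.02562295 352.16362379]
pics/top0.png 2.5 -41.9 lat 48.56 484
pics/t28.png 14.7 -15.3 lat 48.68 348
pics/t26.png 15.0 -15.3 lat 48.66 358
side0 367.1904761904762 196.6031746031746 63 193
s28 367.20588235294116 193.7941176470588 102 185
yellow 8.165101214574898 16
knife 7.617857142857143 15
```

```bash
python3 -c "
from cell import arm
print(arm.observe()['clock'],arm.observe()['force']); print(arm.sign_off())"
```

```text
30.9 [-0.57270848 -0.51004778  1.28022284]
the job is handed in; nothing more can be done
None
```

The blue brush is back in its own holder handle first, bristles up and resting in the V-notch. The gripper is open and well clear, and I handed the job in at 30.9 s.

**How it went:** I pulled the brush out, laid it flat on the counter and re-gripped it from the other side. I then tipped it bristles-up by lowering it against the holder's own notch under a loose grip. I slid it into the pocket, gave it a light push down until it met the floor (about 7 N), and let go.

**Last checks:**
- **Seating:** In the top and side views the bristle tip lies within about 1 px (roughly 2 mm) of where the handle end was at the start. The ferrule edge is within 1–2 mm of where it should be.
- **Neighbours:** The yellow brush and red knife show only a uniform brightness change in the pictures, with no sign of movement.

**What went wrong or disagreed:**
- **Missed grasp:** One grasp closed above the brush because I lifted too soon.
- **Tilt by weight failed:** Lifting the brush off-centre did not make it droop, so I used the notch instead.
- **Blocked insertion:** The first insertion caught the pocket's lower lip at about 17 N, and the brush slid in the grip. I backed off, raised it about 10 mm and it went in.
- **Tilt readings:** During insertion the wrist view gave about 46° and the side and top views about 42°. I went by the wrist view, because the insertion then met no resistance.
- **Side-view tip check:** One automatic colour measurement put the bristle tip about 3 px off in the side view. The mask had taken in more than the tip, so I relied on reading the enlarged pictures instead.

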